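# Tighten the hoop clamp with the long arm of the hex key

### The arm

A 7-joint arm with a two-finger parallel gripper is mounted at the origin on the work surface. World frame = base frame: x ahead of the robot, y to its left, z up, the work surface at z = 0. Lengths are in mm, angles in degrees, forces in N, time in s.
With the tool pointing down it reaches from about 400 to 875 mm from the base axis. Payload 6.5 kg.
Tool frame: the origin (TCP) lies where the fingers leave the gripper's body, on its centre line; the fingertips stand 64 mm ahead of it and the grasp point (between the pads) lies 45 mm ahead of it (ctrl.hold_point_z is the distance from the TCP to the grasp point, in mm); z points along the fingers, y is the direction in which the jaws open and shut (so a half turn about z gives the same grasp; the last joint's range is limited). The gripper opens to 88 mm and grips with 3 to 60 N. Pads are 18 mm wide; open, the fingers measure 123 mm over their backs; the gripper's body (75 mm by 187 mm) begins 45 mm behind the grasp point.
Start: joints at [-78.621, 30.733, -0.252, 88.115, 0.149, 61.152, -4.079], TCP at [170.109, 627.338, 302.716] pointing down, gripper open.
Joint ranges: [-154.64, 154.64], [-21.42, 123.67], [-72.66, 72.17], [13.99, 137.28], [-74.86, 254.86], [10.95, 109.41], [-158.01, 158.01]. Speed limits (degrees/s): [136.94, 136.94, 180, 180, 180, 180, 180].

### API

Orientations are given as a 3x3 rotation matrix whose columns are the frame's x, y, z axes.
In Python, from station import ctrl gives the robot as it stands.
- The arm moves only by the tool arm_command, never from a script. Its argument "moves" is a list of rows, each an object of numbers: "dx", "dy", "dz": the shift along the world's x, y, z each as a share of 40 mm, from -1 to 1; "rx", "ry", "rz": the turn, a rotation vector about the world's x, y, z each as a share of 4 degrees, from -1 to 1; "fingers": the opening in per cent of the stroke, from 0 (shut) to 100 (fully open). In form: [{"dx": .., "dy": .., "dz": .., "rx": .., "ry": .., "rz": .., "fingers": ..}, ...]. A call has 1 to 20 rows; each row shifts and turns the commanded pose from where the row before left it; what a row does not reach is not made up. A row lasts 1/10 s, in which the tool goes at most 50 mm and 8.59 degrees, less where a joint would pass 70% of its speed; a pose out of reach is approached as far as the arm can. A call with a number of a shift or a turn outside -1 to 1 is refused whole. A call with a gripper value outside its range is refused whole. The fingers move at their own pace and stop on an object; "grip_force" is the grip in N (left out, the last holds). Time passes only in rows, so rows that do not move let the fingers close. It gives the time, the measured TCP pose, the force and the opening at its end, in the units of the state.
- ctrl.sense(): the state, without advancing time (a new reading comes with each control period).
- ctrl.grab_frame(name): name is "scene" or "top"; returns the picture (384x512x3 uint8, blue, green, red); there is no depth.
- ctrl.get_calibration(name): a dict with "camera_matrix" (3x3 intrinsics, pixels), "eye" and "orientation" of the camera in the world. Camera axes: x right, y up, looking along -z (the intrinsics and any distortion apply to the point x, -y, -z); pixel columns grow to the right and rows downward; lengths in mm; the calibration is good to about 2 mm. A picture is of the moment at which its call begins. get_calibration takes no time and is no camera call.
- ctrl.close_job(): hands the job in, once; it reports no verdict.
The state is a dict: "t": time; "joint_positions": joint angles; "qd": joint speeds; "joint_efforts": joint torques, N m; "tcp_pos": TCP position; "eef_rot": TCP orientation; "contact_force": force on the tool from outside, world axes, zero at the start; "wrist_torque": the same for the moment, N m; "gripper_width": finger opening in mm.
Only numpy, scipy, OpenCV 4.12 (cv2) and the standard library are available. Lean on these libraries where they do the work, as an engineer would, in place of code of your own. Each camera call takes 0.05 s, during which the arm holds its last target.

### The job

The hoop clamp's stiff socket screw is not tight yet. Take the hex key out of its wooden block, flip it over so that its short arm goes well down into the screw's socket, and use the long arm as the lever to turn the screw clockwise until it comes up hard against its stop. Leave the key standing in the screw, let go of it, and do not knock the sewing things around about.

Things in the scene. Friction and masses are not known exactly. Their poses are not given: they have to be found in the camera images.
- key: L-shaped steel hex key, 17 mm across flats, about 0.45 kg. Origin: the elbow, where the arms' centre lines meet. Long arm: 177 mm along its +x; short arm: 63 mm along its -z; y is square to the L, and two flats of both arms face +y and -y. Mass centre 65 mm along +x, 8 along -z. It starts standing in the block, long arm down, short arm level at the top, elbow 187 mm above the table.
- key_tip (a point): centre of the end face of the key's short arm, 63 mm from the elbow along the key's -z. The last 4 mm taper from 17 to 12.7 mm across flats.
- key_long_end (a point): centre of the end face of the key's long arm, 177 mm from the elbow along the key's +x
- key_block: fixed wooden block, 80 x 80 x 60 mm high, with one square hole 20.5 mm wide and 50 mm deep in the middle of its top, in which the key stands. Origin: centre of its underside, z up.
- clamp: fixed green cast bench clamp carrying a wooden embroidery hoop. Origin at table height on its middle line, z up, x to the side its pillar leans to. Base 150 x 110 x 14 mm, x from -95 to 55. A round 46 mm pillar leans 30 degrees from upright towards +x; the screw is on its top. The level hoop behind, 168 mm outside, 12 mm thick, is centred at x = -165 mm, 62 mm above the table.
- screw_socket (a point): centre of the mouth of the hexagonal socket in the screw's round 35 mm head, 133 mm above the table. z: the screw's axis, outward, 30 degrees from upright. Socket 18.4 mm across flats, 18 mm deep; two of its flats face this point's +y and -y, and it turns with the screw. The key goes in with its z along this z (within 2 degrees) and its x a multiple of 60 degrees (within 5) from this x.
- screw (a joint): turn of the screw in rad, growing as it tightens, clockwise looking into its head. Starts at 0.1 to 0.4; hard stop at 1.0. It resists with a steady 1 Nm and stays where it is left. The key has about 0.1 rad of play in the socket either way. Left in it, the key stays standing in the socket on its own.
- bead_jar: amber glass jar, 48 mm diameter, 62 mm high, standing loose; origin under its centre. Not to be knocked about.
- spool_black: black thread spool, 48 mm diameter, 60 mm high, standing loose; origin under its centre. Not to be knocked about.
- spool_magenta: magenta thread spool, 48 mm diameter, 60 mm high, standing loose; origin under its centre. Not to be knocked about.
- pin_pot: open grey pot, 56 mm diameter, 55 mm high, standing loose; origin under its centre. Not to be knocked about.
- tape_measure: round yellow tape measure, 50 mm diameter, 18 mm high, lying loose; origin under its centre. Not to be knocked about.
- eraser: white eraser, 45 x 22 x 12 mm, lying loose; origin under its centre. Not to be knocked about.
- pencil: blue pencil, 10 mm thick, 142 mm long, lying loose; origin under its middle. Not to be knocked about.

How it is judged:
By the outcome, as a careful person would: the job done as asked, in the order asked, and still so for the second after the job is handed in, with the robot touching nothing.
It also fails if it takes over 64 s, if anything falls off the work surface, if the arm or the gripper's body presses on something with over 40 N, if the wrist force passes 120 N, or if a joint passes its speed limit or range.

## Working session

There is one attempt and no reset: what is moved stays moved. The work goes in short steps, Python scripts to look and compute and a tool call to move; the robot and the scene stay as the last step left them, time stands still between calls to the robot, and variables do not carry over. Pictures are saved under pics/ and viewed, and the job is handed in when it is done.

Besides the shell and the picture viewer there is one more tool, called after ">>>" in YAML: its name, and indented under it one key for each argument. arm_command: Moves the arm, as the interface text tells. Its arguments: {"type":"object","properties":{"moves":{"type":"array","items":{"type":"object","properties":{"dx":{"type":"number"},"dy":{"type":"number"},"dz":{"type":"number"},"rx":{"type":"number"},"ry":{"type":"number"},"rz":{"type":"number"},"fingers":{"type":"number"}}}},"grip_force":{"type":"number"}},"required":["moves"]}

```bash
ls; mkdir -p pics; python3 - <<'E'
from station import ctrl
import cv2,numpy as np
np.set_printoptions(precision=4,suppress=True)
for n in("scene","top"):
    im=ctrl.grab_frame(n);cv2.imwrite(f"pics/{n}0.png",im)
    c=ctrl.get_calibration(n);print(n,c)
print(ctrl.sense())
E
```

```text
pics
scene {'camera_matrix': array([[403.9402,   0.    , 258.702 ],
       [  0.    , 403.9402, 191.1857],
       [  0.    ,   0.    ,   1.    ]]), 'eye': array([ 808.2518, -416.8289,  926.945 ]), 'orientation': array([[ 0.8727, -0.4229,  0.2441],
       [ 0.4883,  0.75  , -0.4462],
       [ 0.0057,  0.5086,  0.861 ]])}
top {'camera_matrix': array([[453.5118,   0.    , 249.367 ],
       [  0.    , 453.5118, 194.5037],
       [  0.    ,   0.    ,   1.    ]]), 'eye': array([ 454.0551,   14.4874, 1345.0857]), 'orientation': array([[ 0.0262,  0.9955, -0.0911],
       [-0.9994,  0.0282,  0.0215],
       [ 0.0239,  0.0905,  0.9956]])}
{'t': 0.1, 'joint_positions': array([-78.6216,  30.7726,  -0.2541,  88.1617,   0.1497,  61.1531,
        -4.0819]), 'qd': array([ 0.0156, -0.0625, -0.0407, -0.0843, -0.1015, -0.0234,  0.1073]), 'joint_efforts': array([  0.0024, -57.2083,   0.9937, -25.2234,  -0.0562,   0.0134,
         0.    ]), 'tcp_pos': array([170.0052, 626.9245, 301.9564]), 'eef_rot': array([[-0.9652,  0.2617, -0.0003],
       [ 0.2617,  0.9652, -0.0015],
       [-0.0001, -0.0015, -1.    ]]), 'contact_force': array([ 0.3696, -0.4513, -0.3757]), 'wrist_torque': array([ 0.0331, -0.0082, -0.0131]), 'gripper_width': 87.74821489302677}
```

View pics/scene0.png

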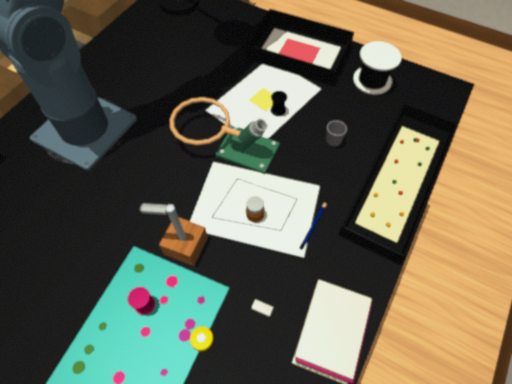

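View pics/top0.png

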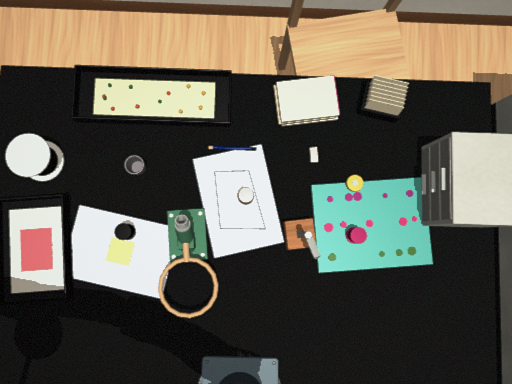

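```bash
python3 - <<'E'
import cv2,numpy as np
t=cv2.imread("pics/top0.png");s=cv2.imread("pics/scene0.png")
z=lambda im,x,y,w,h,k:cv2.resize(im[y:y+h,x:x+w],None,fx=k,fy=k,interpolation=cv2.INTER_CUBIC)
cv2.imwrite("pics/z1.png",np.hstack([z(t,150,190,70,75,5.6),z(t,270,200,70,75,5.6)]))
cv2.imwrite("pics/z2.png",np.hstack([z(s,210,110,80,70,5),z(s,130,190,80,80*7//8,5)]))
E
```

```text
(no output)
```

View pics/z1.png

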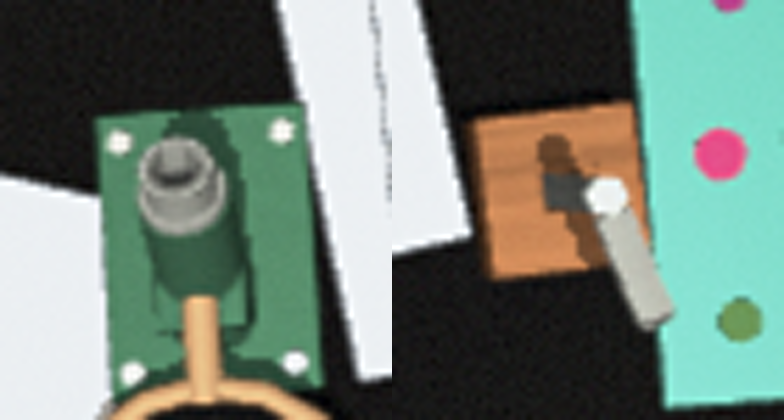

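View pics/z2.png

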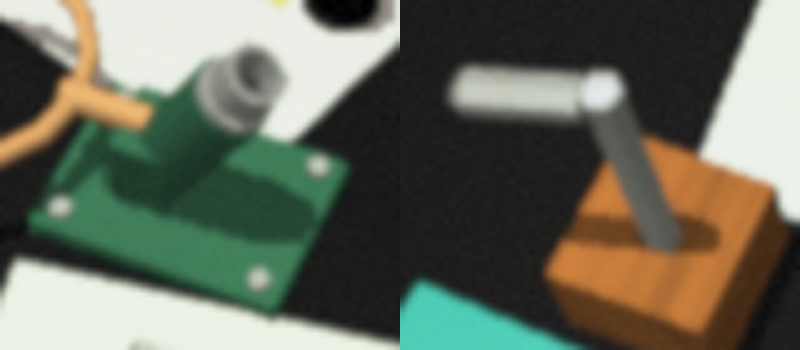

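```bash
cat > h.py <<'E'
import numpy as np,cv2
np.set_printoptions(precision=3,suppress=True)
from station import ctrl
C={n:ctrl.get_calibration(n) for n in("scene","top")}
def proj(n,P):
    c=C[n];p=(np.atleast_2d(P)-c['eye'])@c['orientation'];p=p*[1,-1,-1]
    q=p@c['camera_matrix'].T;return q[:,:2]/q[:,2:]
def ray(n,uv):
    c=C[n];d=np.linalg.inv(c['camera_matrix'])@np.array([uv[0],uv[1],1.]);d=c['orientation']@(d*[1,-1,-1])
    return c['eye'],d/np.linalg.norm(d)
def plane(n,uv,z):
    e,d=ray(n,uv);return e+d*(z-e[2])/d[2]
def tri(us,ut):
    e1,d1=ray("scene",us);e2,d2=ray("top",ut)
    A=np.stack([d1,-d2],1);s=np.linalg.lstsq(A,e2-e1,rcond=None)[0]
    p,q=e1+s[0]*d1,e2+s[1]*d2;return (p+q)/2,np.linalg.norm(p-q)
def big(m):
    k,l,st,c=cv2.connectedComponentsWithStats(m.astype(np.uint8));i=1+np.argmax(st[1:,4]);return (l==i).astype(np.uint8)
E
cat > m1.py <<'E'
from h import *
t=cv2.imread("pics/top0.png");s=cv2.imread("pics/scene0.png")
print("tri socket",tri((262.4,125),(181.6,220.4)))
# hoop
for n,im in(("top",t),("scene",s)):
    h=cv2.cvtColor(im,cv2.COLOR_BGR2HSV)
    g=(h[...,0]>60)&(h[...,0]<80)&(h[...,1]>90)&(h[...,2]>30)&(h[...,2]<170)
    g=big(g);g=cv2.morphologyEx(g,cv2.MORPH_CLOSE,np.ones((5,5)))
    ct=max(cv2.findContours(g,0,2)[0],key=cv2.contourArea)
    P=np.array([plane(n,p[0],14)[:2] for p in ct]).astype(np.float32)
    r=cv2.minAreaRect(P);print(n,"base",r)
    w=(h[...,0]>5)&(h[...,0]<20)&(h[...,1]>70)&(h[...,2]>130)
    roi=np.zeros(w.shape,bool)
    if n=="top": roi[245:325,150:225]=1
    else: roi[90:150,160:245]=1
    m=w&roi
    v,u=np.nonzero(m);Q=np.array([plane(n,(a,b),62)[:2] for a,b in zip(u,v)])
    c=Q.mean(0)
    for _ in range(30):
        d=np.linalg.norm(Q-c,axis=1);k=(d<90)&(d>60)
        A=np.c_[2*Q[k],np.ones(k.sum())];x=np.linalg.lstsq(A,(Q[k]**2).sum(1),rcond=None)[0];c=x[:2]
    print(n,"hoop",c,np.sqrt(x[2]+c@c),k.sum())
    b=(h[...,0]>5)&(h[...,0]<16)&(h[...,1]>110)&(h[...,2]>60)
    roi=np.zeros(w.shape,bool)
    if n=="top": roi[210:260,275:320]=1
    else: roi[210:250,155:215]=1
    b=big(cv2.morphologyEx((b&roi).astype(np.uint8),cv2.MORPH_CLOSE,np.ones((5,5))))
    ct=max(cv2.findContours(b,0,2)[0],key=cv2.contourArea)
    if n=="top":
        P=np.array([plane(n,p[0],60)[:2] for p in ct]).astype(np.float32);print("block",cv2.minAreaRect(P))
E
python3 m1.py
```

```text
tri socket (array([493.176, 168.867, 130.407]), np.float64(5.8515166887788))
top base ((454.29229736328125, 164.80706787109375), (150.58169555664062, 111.67852020263672), 5.574460506439209)
top hoop [309.29  151.382] 77.34987100444624 724
block ((464.6767578125, -158.01263427734375), (83.45690155029297, 85.01095581054688), 7.736021041870117)
scene base ((454.1881408691406, 166.47113037109375), (154.6326141357422, 129.67910766601562), 4.957564830780029)
scene hoop [307.194 151.906] 77.72364438154086 690
```

```bash
cat > m2.py <<'E'
from h import *
t=cv2.imread("pics/top0.png");s=cv2.imread("pics/scene0.png")
print("elbow",plane("top",(308.2,234.8),195), plane("scene",(130+(602-400)/5,190+88/5),195), tri((170.4,207.6),(308.2,234.8)))
print("tip end", plane("top",(270+(655-392)/5.6,200+320/5.6),187),plane("scene",(130+60/5,190+88/5),187))
print("sock", plane("top",(181.6,220.4),133),plane("scene",(262.4,125),133))
z=lambda im,x,y,w,h,k:cv2.resize(im[y:y+h,x:x+w],None,fx=k,fy=k,interpolation=cv2.INTER_CUBIC)
a=z(t,170,208,24,24,16);b=z(s,246,112,24,24,16)
f=lambda x:cv2.convertScaleAbs(x,alpha=1.4)
cv2.imwrite("pics/z3.png",np.hstack([f(a),f(b)]))
E
python3 m2.py
```

```text
elbow [ 461.017 -162.099  195.   ] [ 462.023 -160.635  195.   ] (array([ 461.636, -161.403,  195.587]), np.float64(1.7289878585421237))
tip end [ 405.08 -186.49  187.  ] [ 406.999 -186.709  187.   ]
sock [490.693 166.85  133.   ] [496.48  168.817 133.   ]
```

View pics/z3.png

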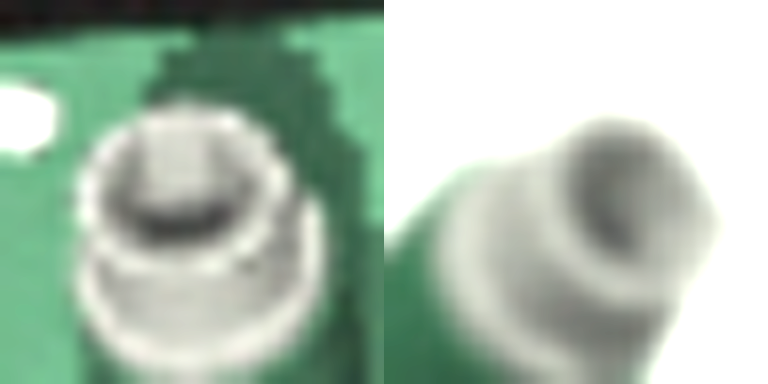

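```bash
cat > m3.py <<'E'
from h import *
t=cv2.imread("pics/top0.png");s=cv2.imread("pics/scene0.png")
print("sock", plane("top",(181.0,219.1),133))
z=lambda im,x,y,w,h,k:cv2.resize(im[y:y+h,x:x+w],None,fx=k,fy=k,interpolation=cv2.INTER_CUBIC)
b=z(s,246,112,24,24,16).astype(float)
b=np.clip((b-60)*1.3,0,255).astype(np.uint8)
# rectify mouth plane, top and scene
yaw=np.radians(5.4);cx=np.array([np.cos(yaw),np.sin(yaw),0]);cy=np.array([-np.sin(yaw),np.cos(yaw),0])
a=cx*.5+np.array([0,0,.75**.5]);ex=np.cross(cy,a)
o=np.array([490.7,168.3,133])
out=[]
for n,im,c in(("top",t,plane("top",(181.0,219.1),133)),):
    k=8;R=24
    g=np.arange(-R,R,1/k)
    X,Y=np.meshgrid(g,g)  # rows: up = +ex, left=+cy
    P=c+(-Y)[...,None]*ex+(-X)[...,None]*cy
    q=proj(n,P.reshape(-1,3)).reshape(X.shape+(2,)).astype(np.float32)
    out.append(cv2.remap(im,q[...,0],q[...,1],cv2.INTER_CUBIC))
cv2.imwrite("pics/z4.png",np.hstack([b,out[0]]))
E
python3 m3.py
```

```text
sock [494.104 168.578 133.   ]
```

View pics/z4.png

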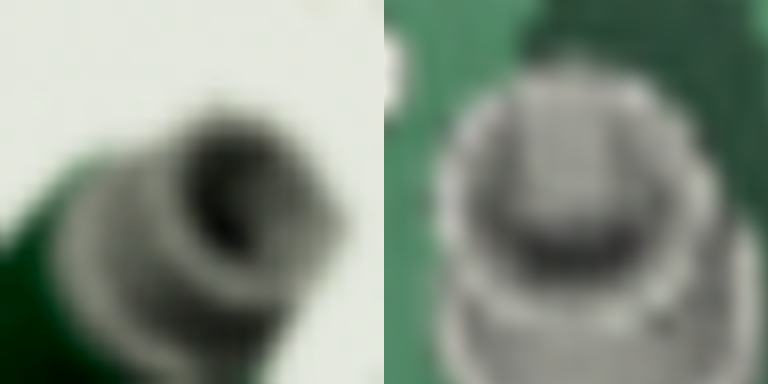

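```bash
cat >> m3.py <<'E'
g=cv2.cvtColor(out[0],cv2.COLOR_BGR2GRAY).astype(float)
d=cv2.GaussianBlur(g,(0,0),3);gx=np.gradient(d,axis=1)
c=plane("top",(181.0,219.1),133);eye=C["top"]["eye"]
for r in range(100,215,12):
    l=100+np.argmax(gx[r,100:175]);rr=190+np.argmin(gx[r,190:260])
    w=[]
    for col in(l,rr):
        P=c-(r/8-24)*ex-(col/8-24)*cy; dv=P-eye; 
        # intersect ray with depth until in-plane x along ex =9.2/cos approx wall: solve for ex coordinate 9.0
        s=(9.2-(P-c)@ex)/(dv@ex); Q=P+s*dv; w.append([(Q-c)@cy,(Q-c)@a])
    print(r,l,rr,gx[r,l].round(2),gx[r,rr].round(2),np.round(w,1).tolist())
E
python3 m3.py
```

```text
sock [494.104 168.578 133.   ]
100 137 259 1.23 -1.83 [[6.3, 3.5], [-8.9, 3.5]]
112 139 215 1.27 -0.43 [[6.4, 1.2], [-3.1, 1.2]]
124 140 220 1.47 -0.97 [[6.7, -1.1], [-3.3, -1.1]]
136 140 220 1.66 -1.41 [[7.0, -3.4], [-3.0, -3.4]]
148 141 221 1.92 -1.58 [[7.3, -5.7], [-2.8, -5.7]]
160 141 223 2.08 -1.43 [[7.6, -8.1], [-2.7, -8.1]]
172 142 226 1.93 -1.26 [[7.8, -10.4], [-2.8, -10.4]]
184 145 225 1.6 -1.18 [[7.8, -12.8], [-2.3, -12.8]]
196 131 226 1.36 -1.01 [[10.0, -15.2], [-2.1, -15.2]]
208 128 222 1.32 -0.92 [[10.7, -17.6], [-1.2, -17.6]]
```

```bash
cat > m4.py <<'E'
from h import *
for n,(x0,y0,x1,y1) in(("top",(302,228,324,264)),("scene",(134,196,182,220))):
    im=cv2.imread(f"pics/{n}0.png");h=cv2.cvtColor(im,cv2.COLOR_BGR2HSV)
    m=(h[...,1]<60)&(h[...,2]>125);roi=np.zeros(m.shape,bool);roi[y0:y1,x0:x1]=1
    m=big(m&roi)
    ct=max(cv2.findContours(m,0,1)[0],key=cv2.contourArea)
    (c,wh,ang)=cv2.minAreaRect(ct);print(n,c,wh,ang)
    b=cv2.boxPoints((c,wh,ang));L=np.argmax([np.linalg.norm(b[0]-b[1]),np.linalg.norm(b[1]-b[2])])
    e=[(b[1]+b[2])/2,(b[0]+b[3])/2] if L==0 else [(b[0]+b[1])/2,(b[2]+b[3])/2]
    p=[plane(n,q,187)for q in e];d=p[1]-p[0];
    v,u=np.nonzero(m);pts=np.array([plane(n,(a,b_),187)[:2] for a,b_ in zip(u,v)])
    vv=np.linalg.svd(pts-pts.mean(0))[2][0]
    print(p,np.degrees(np.arctan2(d[1],d[0])),np.degrees(np.arctan2(vv[1],vv[0])),pts.mean(0),np.linalg.norm(d))
E
python3 m4.py
```

```text
top (312.15740966796875, 244.43113708496094) (27.713756561279297, 7.386518478393555) 66.37062072753906
[array([ 468.751, -159.126,  187.   ]), array([ 405.17 , -188.396,  187.   ])] -155.2810049310446 -155.60973368363545 [ 436.861 -172.94 ] 69.99537921298979
scene (157.5, 208.0) (8.0, 33.0) 90.0
[array([ 465.284, -154.945,  187.   ]), array([ 405.776, -188.477,  187.   ])] -150.59912978984678 27.76940297681829 [ 435.    -171.664] 68.30530403466541
```

```bash
cat >> h.py <<'E'
from scipy.spatial.transform import Rotation as Ro
def goto(p,R,label=""):
    s=ctrl.sense();dp=np.array(p)-s['tcp_pos'];rv=np.degrees(Ro.from_matrix(R@s['eef_rot'].T).as_rotvec())
    print(label,"t",s['t'],"dp/40",dp/40,"rv/4",rv/4,"ang",np.linalg.norm(rv)); return dp/40,rv/4
E
cat > g.py <<'E'
from h import *
az=np.radians(-155);d=np.array([np.cos(az),np.sin(az),0]);kx=np.array([0,0,-1.]);kz=-d;ky=np.cross(kz,kx)
th=np.radians(40);t=np.cos(th)*kx+np.sin(th)*d
E=np.array([462,-161,187.]);G=E+46*kx
Rg=np.stack([np.cross(-ky,t),-ky,t],1)
Tg=G-51*t
if __name__=="__main__":
    print(Rg,Tg,Tg-100*t)
    down=np.stack([np.cross(-ky,kx),-ky,kx],1)
    goto([544,-122,300],down,"down-first")
    goto(Tg-90*t,Rg,"direct")
    goto(Tg,Rg,"grasp")
E
python3 g.py
```

```text
[[ 0.694  0.423 -0.583]
 [ 0.324 -0.906 -0.272]
 [-0.643 -0.    -0.766]] [ 491.711 -147.146  180.068] [ 549.967 -119.98   256.673]
down-first t 0.1 dp/40 [  9.35  -18.723  -0.049] rv/4 [  0.005  -0.028 -34.958] ang 139.8304317980081
direct t 0.1 dp/40 [  9.353 -18.741  -1.324] rv/4 [-12.806  -1.128 -33.176] ang 142.31709082418732
grasp t 0.1 dp/40 [  8.043 -19.352  -3.047] rv/4 [-12.806  -1.128 -33.176] ang 142.31709082418732
```

>>> arm_command:
  moves:
    - {"dx": 0.3, "dy": -0.5, "rz": -1, "fingers": 100}
    - {"dx": 0.3, "dy": -0.5, "rz": -1}
    - {"dx": 0.3, "dy": -0.5, "rz": -1}
    - {"dx": 0.3, "dy": -0.5, "rz": -1}
    - {"dx": 0.3, "dy": -0.5, "rz": -1}
    - {"dx": 0.3, "dy": -0.5, "rz": -1}
    - {"dx": 0.3, "dy": -0.5, "rz": -1}
    - {"dx": 0.3, "dy": -0.5, "rz": -1}
    - {"dx": 0.3, "dy": -0.5, "rz": -1}
    - {"dx": 0.3, "dy": -0.5, "rz": -1}
    - {"dx": 0.3, "dy": -0.5, "rz": -1}
    - {"dx": 0.3, "dy": -0.5, "rz": -1}
    - {"dx": 0.3, "dy": -0.5, "rz": -1}
    - {"dx": 0.3, "dy": -0.5, "rz": -1}
    - {"dx": 0.3, "dy": -0.5, "rz": -1}
    - {"dx": 0.3, "dy": -0.5, "rz": -1}
    - {"dx": 0.3, "dy": -0.5, "rz": -1}
    - {"dx": 0.3, "dy": -0.5, "rz": -1}
    - {"dx": 0.3, "dy": -0.5, "rz": -1}
    - {"dx": 0.3, "dy": -0.5, "rz": -1}
  grip_force: 40

```text
invalid input
```

>>> arm_command:
  moves:
    - {"dx": 0.2, "dy": -0.6, "rz": -1}
    - {"dx": 0.2, "dy": -0.6, "rz": -1}
    - {"dx": 0.2, "dy": -0.6, "rz": -1}
    - {"dx": 0.2, "dy": -0.6, "rz": -1}
    - {"dx": 0.2, "dy": -0.6, "rz": -1}
    - {"dx": 0.2, "dy": -0.6, "rz": -1}
    - {"dx": 0.2, "dy": -0.6, "rz": -1}
    - {"dx": 0.2, "dy": -0.6, "rz": -1}
    - {"dx": 0.2, "dy": -0.6, "rz": -1}
    - {"dx": 0.2, "dy": -0.6, "rz": -1}
    - {"dx": 0.2, "dy": -0.6, "rz": -1}
    - {"dx": 0.2, "dy": -0.6, "rz": -1}
    - {"dx": 0.2, "dy": -0.6, "rz": -1}
    - {"dx": 0.2, "dy": -0.6, "rz": -1}
    - {"dx": 0.2, "dy": -0.4, "rz": -1}
    - {}

```text
invalid input
```

```bash
python3 g.py; python3 -c "
from h import *
print(ctrl.sense()['joint_positions'],ctrl.sense()['contact_force'])"
```

```text
[[ 0.694  0.423 -0.583]
 [ 0.324 -0.906 -0.272]
 [-0.643 -0.    -0.766]] [ 491.711 -147.146  180.068] [ 549.967 -119.98   256.673]
down-first t 0.1 dp/40 [  9.35  -18.723  -0.049] rv/4 [  0.005  -0.028 -34.958] ang 139.8304317980081
direct t 0.1 dp/40 [  9.353 -18.741  -1.324] rv/4 [-12.806  -1.128 -33.176] ang 142.31709082418732
grasp t 0.1 dp/40 [  8.043 -19.352  -3.047] rv/4 [-12.806  -1.128 -33.176] ang 142.31709082418732
[-78.622  30.773  -0.254  88.162   0.15   61.153  -4.082] [ 0.37  -0.451 -0.376]
```

>>> arm_command:
  moves:
    - {"dx": 0.3, "dy": -0.5, "dz": 0, "rx": 0, "ry": 0, "rz": -1, "fingers": 100}
    - {"dx": 0.3, "dy": -0.5, "dz": 0, "rx": 0, "ry": 0, "rz": -1, "fingers": 100}
    - {"dx": 0.3, "dy": -0.5, "dz": 0, "rx": 0, "ry": 0, "rz": -1, "fingers": 100}
    - {"dx": 0.3, "dy": -0.5, "dz": 0, "rx": 0, "ry": 0, "rz": -1, "fingers": 100}
    - {"dx": 0.3, "dy": -0.5, "dz": 0, "rx": 0, "ry": 0, "rz": -1, "fingers": 100}
  grip_force: 40

```text
t: 0.6
tcp_pos: [230.5, 526.3, 302.4]
eef_rot: [[-0.816, 0.578, -0.0], [0.578, 0.816, -0.001], [-0.0, -0.001, -1.0]]
contact_force: [0.6, 0.5, 0.4]
gripper_width: 88.1
```

>>> arm_command:
  moves:
    - {"dx": 0.3, "dy": -0.5, "dz": 0, "rx": 0, "ry": 0, "rz": -1, "fingers": 100}
    - {"dx": 0.3, "dy": -0.5, "dz": 0, "rx": 0, "ry": 0, "rz": -1, "fingers": 100}
    - {"dx": 0.3, "dy": -0.5, "dz": 0, "rx": 0, "ry": 0, "rz": -1, "fingers": 100}
    - {"dx": 0.3, "dy": -0.5, "dz": 0, "rx": 0, "ry": 0, "rz": -1, "fingers": 100}
    - {"dx": 0.3, "dy": -0.5, "dz": 0, "rx": 0, "ry": 0, "rz": -1, "fingers": 100}
    - {"dx": 0.3, "dy": -0.5, "dz": 0, "rx": 0, "ry": 0, "rz": -1, "fingers": 100}
    - {"dx": 0.3, "dy": -0.5, "dz": 0, "rx": 0, "ry": 0, "rz": -1, "fingers": 100}
    - {"dx": 0.3, "dy": -0.5, "dz": 0, "rx": 0, "ry": 0, "rz": -1, "fingers": 100}
    - {"dx": 0.3, "dy": -0.5, "dz": 0, "rx": 0, "ry": 0, "rz": -1, "fingers": 100}
    - {"dx": 0.3, "dy": -0.5, "dz": 0, "rx": 0, "ry": 0, "rz": -1, "fingers": 100}
    - {"dx": 0.3, "dy": -0.5, "dz": 0, "rx": 0, "ry": 0, "rz": -1, "fingers": 100}
    - {"dx": 0.3, "dy": -0.5, "dz": 0, "rx": 0, "ry": 0, "rz": -1, "fingers": 100}
    - {"dx": 0.3, "dy": -0.5, "dz": 0, "rx": 0, "ry": 0, "rz": -1, "fingers": 100}
    - {"dx": 0.3, "dy": -0.6, "dz": 0, "rx": 0, "ry": 0, "rz": -1, "fingers": 100}
    - {"dx": 0.3, "dy": -0.6, "dz": 0, "rx": 0, "ry": 0, "rz": -1, "fingers": 100}
    - {"dx": 0.3, "dy": -0.6, "dz": 0, "rx": 0, "ry": 0, "rz": -1, "fingers": 100}
    - {"dx": 0.3, "dy": -0.6, "dz": 0, "rx": 0, "ry": 0, "rz": -1, "fingers": 100}
    - {"dx": 0.3, "dy": -0.6, "dz": 0, "rx": 0, "ry": 0, "rz": -1, "fingers": 100}

```text
t: 2.4
tcp_pos: [446.8, 145.4, 302.8]
eef_rot: [[0.301, 0.954, 0.0], [0.954, -0.301, -0.0], [0.0, 0.0, -1.0]]
contact_force: [0.2, 0.8, 0.0]
gripper_width: 88.0
```

```bash
python3 g.py; python3 -c "
from h import *
print(ctrl.sense()['joint_positions'],ctrl.sense()['contact_force'])"
```

```text
[[ 0.694  0.423 -0.583]
 [ 0.324 -0.906 -0.272]
 [-0.643 -0.    -0.766]] [ 491.711 -147.146  180.068] [ 549.967 -119.98   256.673]
down-first t 2.4 dp/40 [ 2.43  -6.684 -0.069] rv/4 [  0.001   0.002 -11.875] ang 47.50116005123753
direct t 2.4 dp/40 [ 2.433 -6.702 -1.343] rv/4 [ -7.73    6.781 -11.379] ang 61.34554676619648
grasp t 2.4 dp/40 [ 1.123 -7.313 -3.067] rv/4 [ -7.73    6.781 -11.379] ang 61.34554676619648
[-49.016  14.035  29.848 115.904  -8.785  52.184 -31.998] [0.169 0.774 0.005]
```

>>> arm_command:
  moves:
    - {"dx": 0.2, "dy": -0.55, "dz": 0, "rx": -0.65, "ry": 0.55, "rz": -0.95, "fingers": 100}
    - {"dx": 0.2, "dy": -0.55, "dz": 0, "rx": -0.65, "ry": 0.55, "rz": -0.95, "fingers": 100}
    - {"dx": 0.2, "dy": -0.55, "dz": 0, "rx": -0.65, "ry": 0.55, "rz": -0.95, "fingers": 100}
    - {"dx": 0.2, "dy": -0.55, "dz": 0, "rx": -0.65, "ry": 0.55, "rz": -0.95, "fingers": 100}
    - {"dx": 0.2, "dy": -0.55, "dz": 0, "rx": -0.65, "ry": 0.55, "rz": -0.95, "fingers": 100}
    - {"dx": 0.2, "dy": -0.55, "dz": 0, "rx": -0.65, "ry": 0.55, "rz": -0.95, "fingers": 100}
    - {"dx": 0.2, "dy": -0.55, "dz": 0, "rx": -0.65, "ry": 0.55, "rz": -0.95, "fingers": 100}
    - {"dx": 0.2, "dy": -0.55, "dz": 0, "rx": -0.65, "ry": 0.55, "rz": -0.95, "fingers": 100}
    - {"dx": 0.2, "dy": -0.55, "dz": 0, "rx": -0.65, "ry": 0.55, "rz": -0.95, "fingers": 100}
    - {"dx": 0.2, "dy": -0.55, "dz": 0, "rx": -0.65, "ry": 0.55, "rz": -0.95, "fingers": 100}
    - {"dx": 0.2, "dy": -0.55, "dz": 0, "rx": -0.65, "ry": 0.55, "rz": -0.95, "fingers": 100}
    - {"dx": 0.2, "dy": -0.55, "dz": 0, "rx": -0.65, "ry": 0.55, "rz": -0.95, "fingers": 100}

```text
t: 3.6
tcp_pos: [542.4, -118.1, 302.6]
eef_rot: [[0.697, 0.426, -0.577], [0.321, -0.905, -0.279], [-0.641, 0.01, -0.768]]
contact_force: [0.5, -0.2, 0.8]
gripper_width: 88.1
```

```bash
python3 g.py; python3 -c "
from h import *
print(ctrl.sense()['joint_positions'],ctrl.sense()['contact_force'])"
```

```text
[[ 0.694  0.423 -0.583]
 [ 0.324 -0.906 -0.272]
 [-0.643 -0.    -0.766]] [ 491.711 -147.146  180.068] [ 549.967 -119.98   256.673]
down-first t 3.6 dp/40 [ 0.04  -0.098 -0.065] rv/4 [ 4.346 -8.969  0.003] ang 39.86490185204151
direct t 3.6 dp/40 [ 0.043 -0.115 -1.339] rv/4 [ 0.11   0.09  -0.047] ang 0.5971093950068399
grasp t 3.6 dp/40 [-1.268 -0.726 -3.063] rv/4 [ 0.11   0.09  -0.047] ang 0.5971093950068399
[-26.941  46.526  45.205  85.064  -5.222  90.725 -46.711] [ 0.451 -0.245  0.826]
```

>>> arm_command:
  moves:
    - {"dx": 0.02, "dy": -0.05, "dz": -0.67, "rx": 0.05, "ry": 0.05, "rz": 0, "fingers": 100}
    - {"dx": 0.02, "dy": -0.05, "dz": -0.67, "rx": 0.06, "ry": 0.04, "rz": -0.05, "fingers": 100}
    - {"dx": -0.25, "dy": -0.12, "dz": -0.34, "rx": 0, "ry": 0, "rz": 0, "fingers": 100}
    - {"dx": -0.25, "dy": -0.12, "dz": -0.34, "rx": 0, "ry": 0, "rz": 0, "fingers": 100}
    - {"dx": -0.25, "dy": -0.12, "dz": -0.34, "rx": 0, "ry": 0, "rz": 0, "fingers": 100}
    - {"dx": -0.25, "dy": -0.12, "dz": -0.34, "rx": 0, "ry": 0, "rz": 0, "fingers": 100}
    - {"dx": 0, "dy": 0, "dz": 0, "rx": 0, "ry": 0, "rz": 0, "fingers": 100}

```text
t: 4.3
tcp_pos: [501.7, -140.9, 193.6]
eef_rot: [[0.693, 0.423, -0.584], [0.325, -0.906, -0.271], [-0.644, -0.002, -0.765]]
contact_force: [-0.3, 0.2, -0.1]
gripper_width: 88.1
```

```bash
python3 g.py; cat > snap.py <<'E'
import sys
from h import *
tag=sys.argv[1];b=[int(x) for x in sys.argv[2:]]
# b: top x y w h, scene x y w h
o=[]
for i,n in enumerate(("top","scene")):
    im=ctrl.grab_frame(n);cv2.imwrite(f"pics/{n}_{tag}.png",im)
    x,y,w,h=b[4*i:4*i+4];o.append(cv2.resize(im[y:y+h,x:x+w],(390,int(390*h/w)),interpolation=cv2.INTER_CUBIC))
H=max(a.shape[0] for a in o)
o=[cv2.copyMakeBorder(a,0,H-a.shape[0],0,10,0) for a in o]
cv2.imwrite(f"pics/v_{tag}.png",np.hstack(o))
E
python3 snap.py a 240 170 120 120 110 140 120 120
```

```text
[[ 0.694  0.423 -0.583]
 [ 0.324 -0.906 -0.272]
 [-0.643 -0.    -0.766]] [ 491.711 -147.146  180.068] [ 549.967 -119.98   256.673]
down-first t 4.3 dp/40 [1.056 0.473 2.661] rv/4 [ 4.205 -9.091 -0.018] ang 40.06552634093821
direct t 4.3 dp/40 [1.06  0.456 1.386] rv/4 [-0.025 -0.03  -0.006] ang 0.15645381323527624
grasp t 4.3 dp/40 [-0.251 -0.155 -0.337] rv/4 [-0.025 -0.03  -0.006] ang 0.15645381323527624
```

View pics/v_a.png

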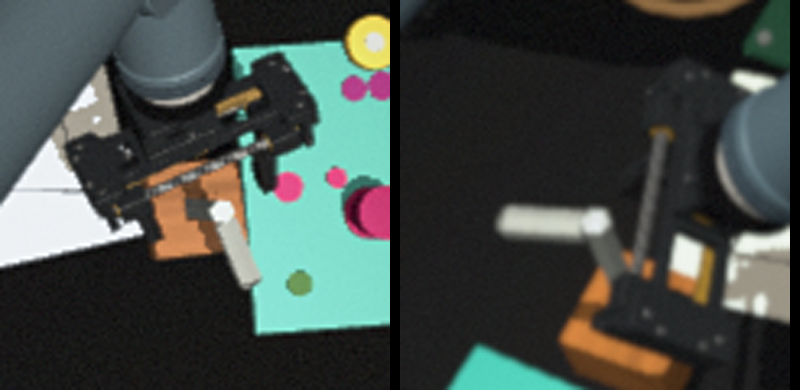

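>>> arm_command:
  moves:
    - {"dx": -0.13, "dy": -0.08, "dz": -0.17, "rx": 0, "ry": 0, "rz": 0, "fingers": 100}
    - {"dx": -0.12, "dy": -0.07, "dz": -0.16, "rx": 0, "ry": 0, "rz": 0, "fingers": 60}
    - {"dx": 0, "dy": 0, "dz": 0, "rx": 0, "ry": 0, "rz": 0, "fingers": 30}
    - {"dx": 0, "dy": 0, "dz": 0, "rx": 0, "ry": 0, "rz": 0, "fingers": 0}
    - {"dx": 0, "dy": 0, "dz": 0, "rx": 0, "ry": 0, "rz": 0, "fingers": 0}
    - {"dx": 0, "dy": 0, "dz": 0, "rx": 0, "ry": 0, "rz": 0, "fingers": 0}
    - {"dx": 0, "dy": 0, "dz": 0, "rx": 0, "ry": 0, "rz": 0, "fingers": 0}
  grip_force: 50

```text
t: 5.1
tcp_pos: [493.9, -145.8, 181.6]
eef_rot: [[0.694, 0.426, -0.58], [0.328, -0.904, -0.272], [-0.641, -0.002, -0.768]]
contact_force: [-0.0, 0.6, -0.1]
gripper_width: 42.0
```

```bash
python3 g.py|tail -1; python3 snap.py b 240 170 120 120 110 140 120 120; python3 -c "
from h import *
print(ctrl.sense())"
```

```text
grasp t 5.1 dp/40 [-0.055 -0.034 -0.039] rv/4 [-0.034  0.022 -0.061] ang 0.29390236066814535
{'t': 5.2, 'joint_positions': array([-24.691,  51.921,  42.135,  95.638,  -8.109,  75.318, -45.98 ]), 'qd': array([ 0.117,  0.007,  0.016,  0.092, -0.011,  0.032, -0.028]), 'joint_efforts': array([ -0.009, -56.526,  16.379, -14.112,   1.73 ,   1.866,   0.009]), 'tcp_pos': array([ 493.818, -145.807,  181.574]), 'eef_rot': array([[ 0.694,  0.426, -0.58 ],
       [ 0.328, -0.905, -0.272],
       [-0.641, -0.002, -0.768]]), 'contact_force': array([ 0.037,  0.096, -0.133]), 'wrist_torque': array([ 0.2  , -0.427, -0.04 ]), 'gripper_width': 34.057401293017115}
```

View pics/v_b.png

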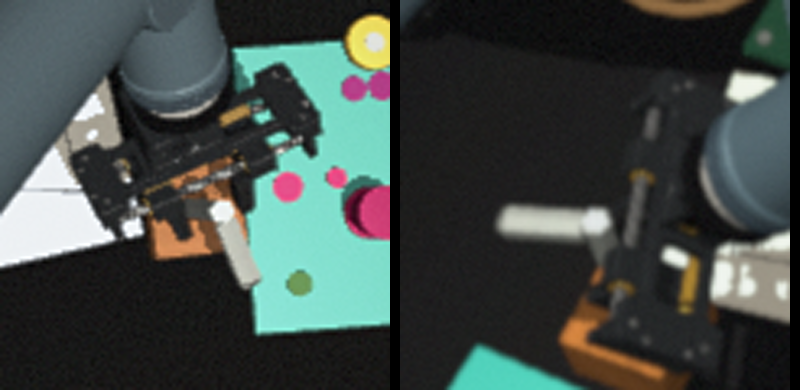

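>>> arm_command:
  moves:
    - {"dx": -0.05, "dy": -0.03, "dz": -0.04, "rx": 0, "ry": 0, "rz": 0, "fingers": 0}
    - {"dx": 0, "dy": 0, "dz": 0, "rx": 0, "ry": 0, "rz": 0, "fingers": 0}
    - {"dx": 0, "dy": 0, "dz": 0, "rx": 0, "ry": 0, "rz": 0, "fingers": 0}
    - {"dx": 0, "dy": 0, "dz": 0, "rx": 0, "ry": 0, "rz": 0, "fingers": 0}
    - {"dx": 0, "dy": 0, "dz": 0, "rx": 0, "ry": 0, "rz": 0, "fingers": 0}
  grip_force: 50

```text
t: 5.7
tcp_pos: [491.7, -147.1, 179.8]
eef_rot: [[0.694, 0.426, -0.581], [0.328, -0.905, -0.272], [-0.641, -0.002, -0.767]]
contact_force: [-0.3, 0.2, -2.4]
gripper_width: 16.2
```

```bash
python3 g.py|tail -1; python3 snap.py c 240 170 120 120 110 140 120 120; python3 -c "
from h import *
s=ctrl.sense();print(s['contact_force'],s['gripper_width'],s['wrist_torque'])"
```

```text
grasp t 5.7 dp/40 [ 0.001 -0.001  0.006] rv/4 [-0.033  0.016 -0.056] ang 0.2688092412802435
[-0.212 -0.838 -1.165] 16.32472437293794 [ 0.101 -0.549  0.072]
```

View pics/v_c.png

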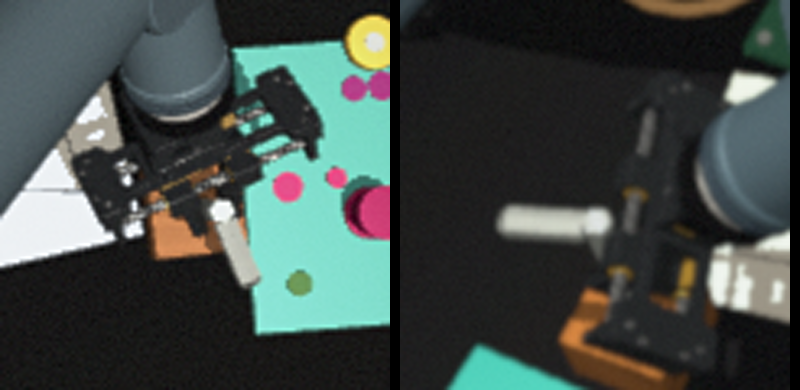

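>>> arm_command:
  moves:
    - {"dx": 0, "dy": 0, "dz": 0.3, "rx": 0, "ry": 0, "rz": 0, "fingers": 0}
    - {"dx": 0, "dy": 0, "dz": 0.3, "rx": 0, "ry": 0, "rz": 0, "fingers": 0}
    - {"dx": 0, "dy": 0, "dz": 0.4, "rx": 0, "ry": 0, "rz": 0, "fingers": 0}
    - {"dx": 0, "dy": 0, "dz": 0.5, "rx": 0, "ry": 0, "rz": 0, "fingers": 0}
  grip_force: 60

```text
t: 6.2
tcp_pos: [491.6, -146.8, 241.2]
eef_rot: [[0.694, 0.426, -0.581], [0.328, -0.905, -0.272], [-0.641, -0.002, -0.768]]
contact_force: [0.0, 0.8, -5.0]
gripper_width: 16.2
```

>>> arm_command:
  moves:
    - {"dx": 0, "dy": 0, "dz": 0.6, "rx": 0, "ry": 0, "rz": 0, "fingers": 0}
    - {"dx": 0, "dy": 0, "dz": 0.6, "rx": 0, "ry": 0, "rz": 0, "fingers": 0}
    - {"dx": 0, "dy": 0, "dz": 0.6, "rx": 0, "ry": 0, "rz": 0, "fingers": 0}
    - {"dx": 0, "dy": 0, "dz": 0, "rx": 0, "ry": 0, "rz": 0, "fingers": 0}

```text
t: 6.6
tcp_pos: [492.6, -147.9, 315.4]
eef_rot: [[0.698, 0.426, -0.576], [0.327, -0.905, -0.272], [-0.637, 0.001, -0.771]]
contact_force: [0.8, 0.0, -5.1]
gripper_width: 16.1
```

```bash
python3 snap.py d 220 150 140 140 90 100 140 140; python3 -c "
from h import *
s=ctrl.sense();print(s)"
```

```text
{'t': 6.7, 'joint_positions': array([-27.551,  41.933,  47.12 ,  92.803,  -2.67 ,  86.871, -44.431]), 'qd': array([ 0.083,  1.577, -1.172,  1.128, -0.195, -0.28 , -0.018]), 'joint_efforts': array([  0.293, -55.053,  16.925, -20.555,   2.741,   2.622,   0.015]), 'tcp_pos': array([ 491.696, -146.844,  312.015]), 'eef_rot': array([[ 0.695,  0.426, -0.579],
       [ 0.329, -0.905, -0.271],
       [-0.64 , -0.002, -0.768]]), 'contact_force': array([ 0.727, -0.766, -5.246]), 'wrist_torque': array([ 0.49 , -1.017, -0.024]), 'gripper_width': 16.23070728519656}
```

View pics/v_d.png

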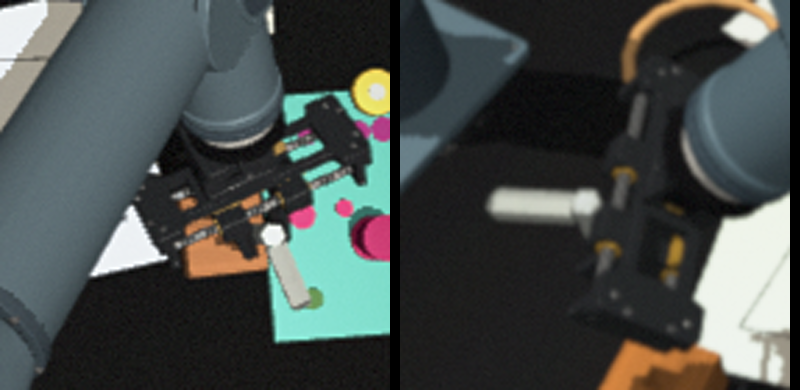

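```bash
cat > k.py <<'E'
from h import *
# key in tool from grasp moment
Rt=Ro.from_matrix([[0.694,0.426,-0.581],[0.328,-0.905,-0.272],[-0.641,-0.002,-0.767]]).as_matrix();Tt=np.array([491.7,-147.1,179.9])
az=np.radians(-155.2);d=np.array([np.cos(az),np.sin(az),0]);kx=np.array([0,0,-1.]);kz=-d
Rk=np.stack([kx,np.cross(kz,kx),kz],1);E0=np.array([462,-161,187.])
RKT=Rt.T@Rk; ET=Rt.T@(E0-Tt)
yaw=np.radians(5.4);cx=np.array([np.cos(yaw),np.sin(yaw),0]);cy=np.array([-np.sin(yaw),np.cos(yaw),0])
a=cx*.5+np.array([0,0,.75**.5]);ex=np.cross(cy,a)
S=np.array([494.1,168.6,133])
def keypose(s=None):
    s=s or ctrl.sense();R=s['eef_rot'];return R@RKT,s['tcp_pos']+R@ET
def target(phi,depth):
    p=np.radians(phi);x=np.cos(p)*ex+np.sin(p)*cy
    K=np.stack([x,np.cross(a,x),a],1);tip=S-a*depth;e=tip+63*a
    R=K@RKT.T;return e-R@ET,R
if __name__=="__main__":
    K,e=keypose();print("elbow",e,"tip",e-63*K[:,2],"kz",K[:,2],"kx",K[:,0])
    for f in(43.7,-16.3):
        T,R=target(f,-60);print(f,T,R);goto(T,R,"t60")
E
python3 k.py
```

```text
elbow [ 461.988 -160.758  319.055] tip [ 404.805 -187.198  318.939] kz [0.908 0.42  0.002] kx [ 0.002  0.001 -1.   ]
43.7 [575.508 181.339 265.408] [[ 0.736  0.668  0.111]
 [ 0.519 -0.662  0.541]
 [ 0.435 -0.34  -0.834]]
t60 t 6.7 dp/40 [ 2.095  8.205 -1.165] rv/4 [ 13.149 -11.067   1.465] ang 68.9947621959329
-16.3 [577.737 174.659 264.489] [[ 0.931 -0.146  0.336]
 [-0.086 -0.978 -0.188]
 [ 0.356  0.146 -0.923]]
t60 t 6.7 dp/40 [ 2.151  8.038 -1.188] rv/4 [  0.313 -15.451  -6.514] ang 67.08474675908552
```

>>> arm_command:
  moves:
    - {"dx": 0.12, "dy": 0.45, "dz": 0.1, "rx": 0.73, "ry": -0.61, "rz": 0.08, "fingers": 0}
    - {"dx": 0.12, "dy": 0.45, "dz": 0.1, "rx": 0.73, "ry": -0.61, "rz": 0.08, "fingers": 0}
    - {"dx": 0.12, "dy": 0.45, "dz": 0, "rx": 0.73, "ry": -0.61, "rz": 0.08, "fingers": 0}
    - {"dx": 0.12, "dy": 0.45, "dz": 0, "rx": 0.73, "ry": -0.61, "rz": 0.08, "fingers": 0}
    - {"dx": 0.12, "dy": 0.45, "dz": 0, "rx": 0.73, "ry": -0.61, "rz": 0.08, "fingers": 0}
    - {"dx": 0.12, "dy": 0.45, "dz": 0, "rx": 0.73, "ry": -0.61, "rz": 0.08, "fingers": 0}
    - {"dx": 0.12, "dy": 0.45, "dz": 0, "rx": 0.73, "ry": -0.61, "rz": 0.08, "fingers": 0}
    - {"dx": 0.12, "dy": 0.45, "dz": 0, "rx": 0.73, "ry": -0.61, "rz": 0.08, "fingers": 0}
    - {"dx": 0.12, "dy": 0.45, "dz": 0, "rx": 0.73, "ry": -0.61, "rz": 0.08, "fingers": 0}

```text
t: 7.6
tcp_pos: [534.1, 15.6, 318.5]
eef_rot: [[0.824, 0.516, -0.236], [0.551, -0.826, 0.117], [-0.134, -0.226, -0.965]]
contact_force: [-0.2, -0.0, -5.1]
gripper_width: 16.1
```

```bash
python3 k.py; python3 -c "
from h import *
s=ctrl.sense();print(s['joint_positions'])"
```

```text
elbow [505.881   1.089 307.493] tip [456.307 -20.431 275.115] kz [0.787 0.342 0.514] kx [ 0.348  0.442 -0.827]
43.7 [575.508 181.339 265.408] [[ 0.736  0.668  0.111]
 [ 0.519 -0.662  0.541]
 [ 0.435 -0.34  -0.834]]
t60 t 7.6 dp/40 [ 1.036  4.144 -1.328] rv/4 [ 6.587 -5.617  0.709] ang 34.74190727399014
-16.3 [577.737 174.659 264.489] [[ 0.931 -0.146  0.336]
 [-0.086 -0.978 -0.188]
 [ 0.356  0.146 -0.923]]
t60 t 7.6 dp/40 [ 1.092  3.977 -1.351] rv/4 [ -3.739  -8.381 -10.081] ang 54.53044035177869
[-30.457  29.115  38.512  97.935 -23.58   75.145 -41.056]
```

>>> arm_command:
  moves:
    - {"dx": 0.11, "dy": 0.46, "dz": 0, "rx": 0.73, "ry": -0.62, "rz": 0.08, "fingers": 0}
    - {"dx": 0.11, "dy": 0.46, "dz": 0, "rx": 0.73, "ry": -0.62, "rz": 0.08, "fingers": 0}
    - {"dx": 0.11, "dy": 0.46, "dz": 0, "rx": 0.73, "ry": -0.62, "rz": 0.08, "fingers": 0}
    - {"dx": 0.11, "dy": 0.46, "dz": 0, "rx": 0.73, "ry": -0.62, "rz": 0.08, "fingers": 0}
    - {"dx": 0.12, "dy": 0.46, "dz": 0, "rx": 0.73, "ry": -0.62, "rz": 0.08, "fingers": 0}
    - {"dx": 0.12, "dy": 0.46, "dz": 0, "rx": 0.73, "ry": -0.62, "rz": 0.08, "fingers": 0}
    - {"dx": 0.12, "dy": 0.46, "dz": 0, "rx": 0.73, "ry": -0.62, "rz": 0.08, "fingers": 0}
    - {"dx": 0.12, "dy": 0.46, "dz": -0.2, "rx": 0.73, "ry": -0.62, "rz": 0.08, "fingers": 0}
    - {"dx": 0.12, "dy": 0.46, "dz": -0.4, "rx": 0.73, "ry": -0.62, "rz": 0.08, "fingers": 0}
    - {"dx": 0, "dy": 0, "dz": -0.4, "rx": 0, "ry": 0, "rz": 0, "fingers": 0}
    - {"dx": 0, "dy": 0, "dz": 0, "rx": 0, "ry": 0, "rz": 0, "fingers": 0}

```text
t: 8.7
tcp_pos: [573.7, 180.0, 275.6]
eef_rot: [[0.739, 0.666, 0.103], [0.522, -0.663, 0.537], [0.425, -0.343, -0.838]]
contact_force: [0.7, -0.4, -4.3]
gripper_width: 16.4
```

```bash
python3 k.py; python3 snap.py e 120 150 140 140 190 60 140 140; python3 -c "
from h import *
s=ctrl.sense();print(s['joint_positions'],s['contact_force'])"
```

```text
elbow [553.283 172.937 249.923] tip [521.423 169.662 195.671] kz [0.506 0.052 0.861] kx [ 0.554  0.745 -0.37 ]
43.7 [575.508 181.339 265.408] [[ 0.736  0.668  0.111]
 [ 0.519 -0.662  0.541]
 [ 0.435 -0.34  -0.834]]
t60 t 8.7 dp/40 [ 0.045  0.032 -0.254] rv/4 [ 0.074 -0.132 -0.013] ang 0.6085270425468141
-16.3 [577.737 174.659 264.489] [[ 0.931 -0.146  0.336]
 [-0.086 -0.978 -0.188]
 [ 0.356  0.146 -0.923]]
t60 t 8.7 dp/40 [ 0.101 -0.135 -0.277] rv/4 [ -7.458  -0.863 -12.965] ang 59.927182323875485
[-26.314  27.151  22.972 108.049 -57.692  51.871 -16.725] [-0.314 -0.442 -5.012]
```

View pics/v_e.png

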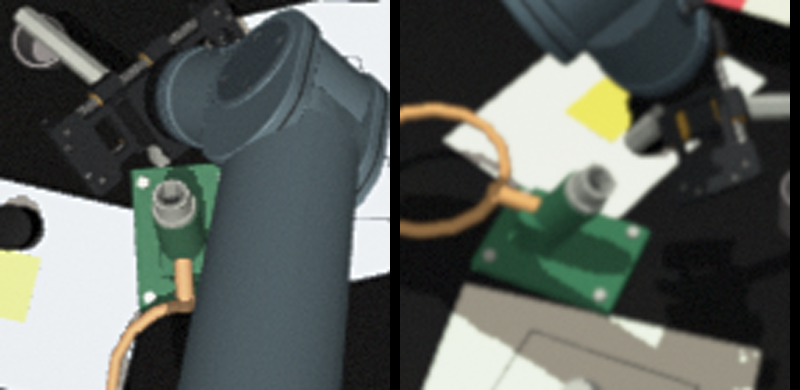

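```bash
cat > ov.py <<'E'
import sys
from k import *
tag=sys.argv[1];K,e=keypose()
pts={'tip':e-63*K[:,2],'elb':e,'end':e+177*K[:,0],'sock':S}
o=[]
for n,b in(("top",[int(v) for v in sys.argv[2:6]]),("scene",[int(v) for v in sys.argv[6:10]])):
    im=cv2.imread(f"pics/{n}_{tag}.png");x,y,w,h=b;k=390/w
    z=cv2.resize(im[y:y+h,x:x+w],None,fx=k,fy=k,interpolation=cv2.INTER_CUBIC)
    for m,p in pts.items():
        u=proj(n,p)[0];q=((u-[x,y]+.5)*k).astype(int)
        cv2.drawMarker(z,tuple(int(v) for v in q),(0,0,255) if m!='sock' else (255,0,255),cv2.MARKER_CROSS,12,1);print(n,m,u)
    o.append(z)
H=max(a.shape[0] for a in o)
o=[cv2.copyMakeBorder(a,0,H-a.shape[0],0,10,0) for a in o]
cv2.imwrite(f"pics/o_{tag}.png",np.hstack(o))
E
python3 ov.py e 120 150 78 78 250 70 78 78
```

```text
top tip [177.788 206.305]
top elb [174.003 191.739]
top end [127.634 154.477]
top sock [180.992 219.101]
scene tip [273.073 111.264]
scene elb [287.039  99.123]
scene end [345.358  97.687]
scene sock [261.535 124.698]
```

View pics/o_e.png

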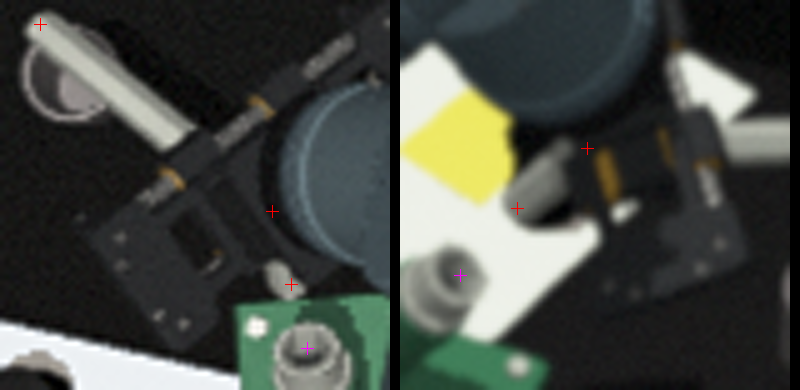

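```bash
cat > tg.py <<'E'
import sys
from k import *
goto(*target(float(sys.argv[1]),float(sys.argv[2])),"tg")
K,e=keypose();tip=e-63*K[:,2];r=tip-S;ph=np.degrees(np.arctan2(K[:,0]@cy,K[:,0]@ex))
print("tip rel ex,cy,a",r@ex,r@cy,r@a,"phi",ph,"tilt",np.degrees(np.arccos(min(1,K[:,2]@a))),"along",K[:,2]@ex,K[:,2]@cy)
s=ctrl.sense();f=s['contact_force'];m=s['wrist_torque']
print("F ex,cy,a",f@ex,f@cy,f@a,"M world",m,"w",s['gripper_width'],"j",s['joint_positions'])
E
python3 tg.py 43.7 -8
```

```text
tg t 8.8 dp/40 [-0.655 -0.022 -1.459] rv/4 [ 0.053 -0.056  0.009] ang 0.31239593501875085
tip rel ex,cy,a -6.9376134780788306 -1.806878821752749 71.66641187423352 phi 43.57282247909172 tilt 0.28526891917587655 along 0.004273595789194784 0.002554493903368038
F ex,cy,a 2.1990981909949134 -0.4106126482992079 -4.518237847344726 M world [-1.15   0.348 -0.013] w 16.228196692299317 j [-26.314  27.151  22.972 108.049 -57.692  51.871 -16.725]
```

>>> arm_command:
  moves:
    - {"dx": -0.13, "dy": -0.01, "dz": -0.29, "rx": 0.02, "ry": -0.02, "rz": 0, "fingers": 0}
    - {"dx": -0.13, "dy": -0.01, "dz": -0.29, "rx": 0.03, "ry": -0.04, "rz": 0.01, "fingers": 0}
    - {"dx": -0.13, "dy": 0, "dz": -0.29, "rx": 0, "ry": 0, "rz": 0, "fingers": 0}
    - {"dx": -0.13, "dy": 0, "dz": -0.29, "rx": 0, "ry": 0, "rz": 0, "fingers": 0}
    - {"dx": -0.13, "dy": 0, "dz": -0.29, "rx": 0, "ry": 0, "rz": 0, "fingers": 0}
    - {"dx": 0, "dy": 0, "dz": 0, "rx": 0, "ry": 0, "rz": 0, "fingers": 0}
    - {"dx": 0, "dy": 0, "dz": 0, "rx": 0, "ry": 0, "rz": 0, "fingers": 0}

```text
t: 9.5
tcp_pos: [551.2, 179.5, 222.7]
eef_rot: [[0.734, 0.67, 0.115], [0.519, -0.661, 0.542], [0.439, -0.338, -0.833]]
contact_force: [0.3, -0.6, -3.5]
gripper_width: 16.2
```

```bash
python3 tg.py 43.7 -8; python3 snap.py f 120 150 140 140 190 60 140 140; python3 ov.py f 155 195 39 39 245 100 39 39
```

```text
tg t 9.5 dp/40 [-0.038 -0.015 -0.058] rv/4 [-0.02   0.058  0.001] ang 0.24655347952284035
tip rel ex,cy,a 0.6103410493849344 0.5321601583860106 10.779103393343581 phi 43.72705497426515 tilt 0.24509021726194818 along -0.004179511330636654 -0.000910880118350263
F ex,cy,a 1.9686172174047636 -0.6465804695396409 -2.9139709613480256 M world [-1.129  0.301 -0.03 ] w 16.19840535805423 j [-24.228  29.848  19.589 113.615 -64.738  46.431  -7.199]
top tip [180.17  216.587]
top elb [176.752 203.355]
top end [131.971 166.785]
top sock [180.992 219.101]
scene tip [264.006 122.907]
scene elb [276.448 112.01 ]
scene end [333.015 109.073]
scene sock [261.535 124.698]
```

View pics/o_f.png

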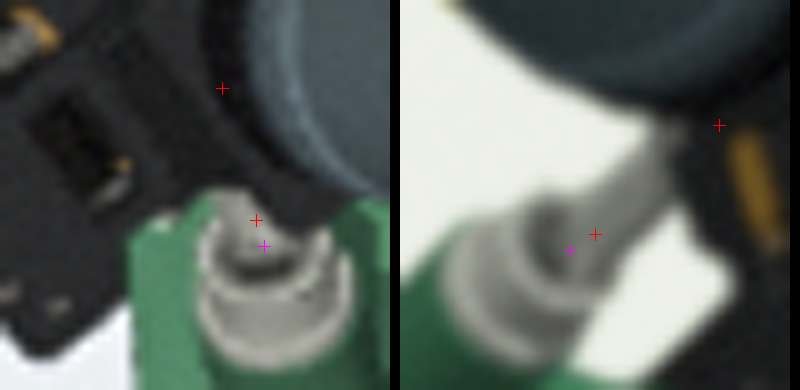

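>>> arm_command:
  moves:
    - {"dx": -0.04, "dy": -0.02, "dz": -0.06, "rx": -0.02, "ry": 0.06, "rz": 0, "fingers": 0}
    - {"dx": -0.05, "dy": 0, "dz": -0.09, "rx": 0, "ry": 0, "rz": 0, "fingers": 0}
    - {"dx": 0, "dy": 0, "dz": 0, "rx": 0, "ry": 0, "rz": 0, "fingers": 0}
    - {"dx": -0.05, "dy": 0, "dz": -0.09, "rx": 0, "ry": 0, "rz": 0, "fingers": 0}
    - {"dx": 0, "dy": 0, "dz": 0, "rx": 0, "ry": 0, "rz": 0, "fingers": 0}

```text
t: 10.1
tcp_pos: [544.4, 178.9, 211.8]
eef_rot: [[0.736, 0.668, 0.109], [0.52, -0.661, 0.541], [0.433, -0.341, -0.834]]
contact_force: [0.4, -0.1, -4.1]
gripper_width: 16.5
```

```bash
python3 tg.py 43.7 4
```

```text
tg t 10.1 dp/40 [-0.018 -0.015 -0.045] rv/4 [ 0.001 -0.029 -0.009] ang 0.12241485210484652
tip rel ex,cy,a -0.42207802029642716 0.5023299939056084 -2.059334323895468 phi 43.73630017303828 tilt 0.11692694373681164 along 0.0020322106651115557 0.000186590543769162
F ex,cy,a 2.4426032232039843 -0.13513143169463276 -3.362703365739126 M world [-1.156  0.444  0.021] w 16.513897753064295 j [-23.878  30.447  19.004 114.619 -65.816  45.699  -5.708]
```

>>> arm_command:
  moves:
    - {"dx": -0.02, "dy": -0.01, "dz": -0.05, "rx": 0, "ry": -0.02, "rz": 0, "fingers": 0}
    - {"dx": 0, "dy": 0, "dz": 0, "rx": 0, "ry": 0, "rz": 0, "fingers": 0}
    - {"dx": -0.03, "dy": 0, "dz": -0.05, "rx": 0, "ry": 0, "rz": 0, "fingers": 0}
    - {"dx": 0, "dy": 0, "dz": 0, "rx": 0, "ry": 0, "rz": 0, "fingers": 0}

```text
t: 10.5
tcp_pos: [543.1, 178.8, 208.7]
eef_rot: [[0.735, 0.669, 0.112], [0.519, -0.661, 0.542], [0.436, -0.34, -0.833]]
contact_force: [-1.3, -0.6, -0.7]
gripper_width: 16.1
```

```bash
python3 tg.py 43.7 8
```

```text
tg t 10.5 dp/40 [-0.037 -0.016 -0.054] rv/4 [-0.013  0.014 -0.008] ang 0.08294203391915865
tip rel ex,cy,a 0.3598473601875547 0.5352755299218113 -5.353732940738974 phi 43.75014332487216 tilt 0.0660788734992684 along -0.0010807979970981485 -0.0004024449520833931
F ex,cy,a -0.8352546307466083 -0.4570120118465092 -1.3328399452367705 M world [-1.023  0.716  0.046] w 16.071367698022453 j [-23.675  30.613  18.728 114.956 -66.454  45.316  -4.866]
```

>>> arm_command:
  moves:
    - {"dx": -0.02, "dy": -0.01, "dz": 0.01, "rx": 0, "ry": 0, "rz": 0, "fingers": 0}
    - {"dx": -0.03, "dy": 0, "dz": -0.05, "rx": 0, "ry": 0, "rz": 0, "fingers": 0}
    - {"dx": 0, "dy": 0, "dz": 0, "rx": 0, "ry": 0, "rz": 0, "fingers": 0}

```text
t: 10.8
tcp_pos: [541.2, 178.4, 206.9]
eef_rot: [[0.735, 0.669, 0.112], [0.519, -0.661, 0.541], [0.436, -0.34, -0.833]]
contact_force: [1.9, 2.3, -0.9]
gripper_width: 16.1
```

```bash
python3 tg.py 43.7 10
```

```text
tg t 10.8 dp/40 [-0.012 -0.009 -0.053] rv/4 [-0.009  0.015 -0.005] ang 0.07172371152971446
tip rel ex,cy,a -0.49555816111388973 0.32067898280696217 -7.903150118279874 phi 43.73275917098917 tilt 0.06381344042976804 along -0.001086350006415937 -0.00024554542237722327
F ex,cy,a 2.2945176794009887 2.139464263746303 0.2447389157640799 M world [-0.599  0.107 -0.142] w 16.0643424563337 j [-23.592  30.626  18.596 115.282 -66.73   45.095  -4.464]
```

>>> arm_command:
  moves:
    - {"dx": -0.03, "dy": 0.02, "dz": -0.06, "rx": 0, "ry": 0, "rz": 0, "fingers": 0}
    - {"dx": 0, "dy": 0, "dz": 0, "rx": 0, "ry": 0, "rz": 0, "fingers": 0}
    - {"dx": -0.03, "dy": 0, "dz": -0.05, "rx": 0, "ry": 0, "rz": 0, "fingers": 0}
    - {"dx": 0, "dy": 0, "dz": 0, "rx": 0, "ry": 0, "rz": 0, "fingers": 0}

```text
t: 11.2
tcp_pos: [539.4, 179.0, 202.9]
eef_rot: [[0.735, 0.669, 0.113], [0.519, -0.662, 0.541], [0.437, -0.339, -0.833]]
contact_force: [5.1, 0.8, 3.2]
gripper_width: 16.6
```

```bash
python3 tg.py 43.7 14
```

```text
tg t 11.2 dp/40 [-0.019 -0.029 -0.039] rv/4 [-0.009  0.032  0.003] ang 0.13534195199239007
tip rel ex,cy,a 0.16918875953763646 1.1405155351981002 -12.222840454267335 phi 43.70276164663957 tilt 0.13531522931140916 along -0.0023158285857341476 -0.00046318129123232993
F ex,cy,a 2.872993890500674 0.3533005244786199 5.34941530310625 M world [-0.278 -0.316 -0.44 ] w 16.55157838730442 j [-23.456  30.864  18.263 115.647 -67.402  44.627  -3.703]
```

```bash
python3 snap.py g 120 150 140 140 190 60 140 140; python3 ov.py g 155 195 39 39 245 95 39 39
```

```text
top tip [181.205 221.507]
top elb [177.875 208.645]
top end [133.788 172.416]
top sock [180.992 219.101]
scene tip [259.506 126.356]
scene elb [271.518 115.905]
scene end [327.348 112.817]
scene sock [261.535 124.698]
```

View pics/o_g.png

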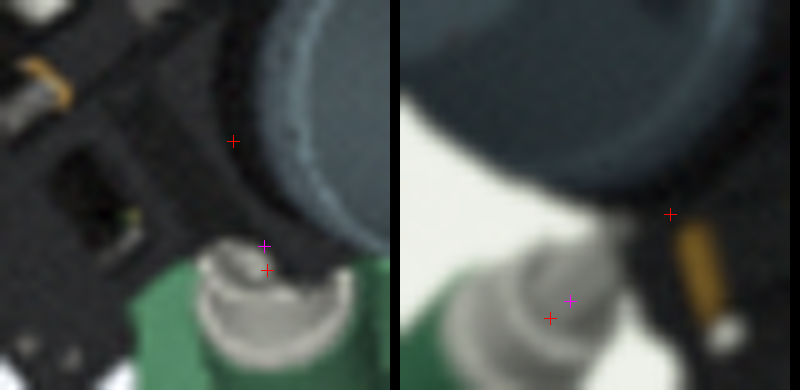

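>>> arm_command:
  moves:
    - {"dx": -0.02, "dy": -0.01, "dz": -0.04, "rx": 0, "ry": 0, "rz": 0, "fingers": 0}
    - {"dx": 0, "dy": 0, "dz": 0, "rx": 0, "ry": 0, "rz": 0, "fingers": 0}

```text
t: 11.5
tcp_pos: [538.9, 178.9, 201.7]
eef_rot: [[0.734, 0.669, 0.114], [0.519, -0.661, 0.542], [0.438, -0.339, -0.833]]
contact_force: [5.2, 1.8, 5.5]
gripper_width: 16.4
```

```bash
python3 tg.py 43.7 14
```

```text
tg t 11.5 dp/40 [-0.006 -0.027 -0.008] rv/4 [-0.019  0.039  0.003] ang 0.1732656267961421
tip rel ex,cy,a 0.39127152404277243 1.1580945368781161 -13.568912791393043 phi 43.722076877248206 tilt 0.17186553887239583 along -0.0028175563779623825 -0.001029109498626661
F ex,cy,a 1.8391735414412884 1.320808608891618 7.449650289668357 M world [-0.099 -0.457 -0.505] w 16.39499841550554 j [-23.348  30.948  18.139 115.759 -67.636  44.525  -3.394]
```

>>> arm_command:
  moves:
    - {"dx": -0.02, "dy": 0, "dz": -0.04, "rx": 0, "ry": 0, "rz": 0, "fingers": 0}
    - {"dx": 0, "dy": 0, "dz": 0, "rx": 0, "ry": 0, "rz": 0, "fingers": 0}

```text
t: 11.7
tcp_pos: [538.7, 179.3, 200.5]
eef_rot: [[0.734, 0.669, 0.115], [0.518, -0.661, 0.542], [0.439, -0.339, -0.832]]
contact_force: [6.8, 4.0, 5.8]
gripper_width: 16.5
```

```bash
python3 tg.py 43.7 14
```

```text
tg t 11.7 dp/40 [-0.002 -0.036  0.02 ] rv/4 [-0.028  0.058  0.004] ang 0.2568043377917951
tip rel ex,cy,a 0.9757426365976372 1.5709025678806754 -14.610042613564541 phi 43.72934097488511 tilt 0.25514697378692613 along -0.00419573286267183 -0.0014920730741909763
F ex,cy,a 3.2888970452984947 3.321279049605616 8.647521430189073 M world [ 0.238 -0.716 -0.658] w 16.490122626237227 j [-23.273  31.031  17.996 115.843 -67.902  44.367  -3.097]
```

```bash
python3 snap.py i 110 150 78 78 245 75 100 78; python3 ov.py i 110 150 78 78 245 75 100 78
```

```text
top tip [181.147 221.706]
top elb [177.847 208.918]
top end [133.786 172.673]
top sock [180.992 219.101]
scene tip [259.423 126.787]
scene elb [271.349 116.374]
scene end [327.151 113.157]
scene sock [261.535 124.698]
```

View pics/o_i.png

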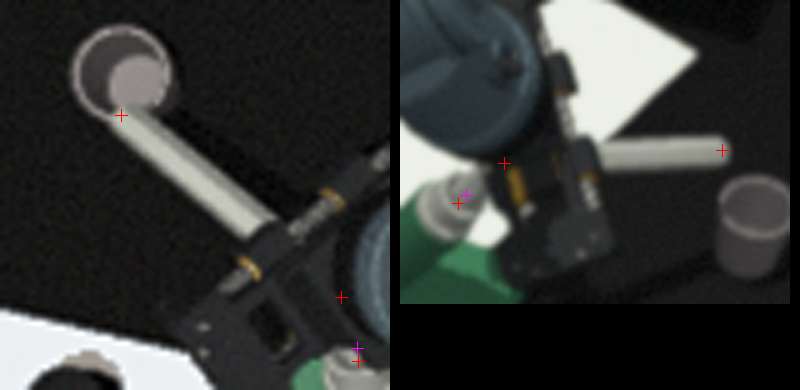

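>>> arm_command:
  moves:
    - {"dx": 0.03, "dy": 0.04, "dz": -0.02, "rx": 0, "ry": 0, "rz": 0, "fingers": 0}
    - {"dx": -0.02, "dy": 0, "dz": -0.03, "rx": 0, "ry": 0, "rz": 0, "fingers": 0}
    - {"dx": 0, "dy": 0, "dz": 0, "rx": 0, "ry": 0, "rz": 0, "fingers": 0}

```text
t: 12.1
tcp_pos: [538.8, 180.6, 198.1]
eef_rot: [[0.734, 0.669, 0.114], [0.519, -0.661, 0.542], [0.438, -0.339, -0.833]]
contact_force: [6.8, 3.2, 4.8]
gripper_width: 16.2
```

```bash
python3 tg.py 43.7 16
```

```text
tg t 12.1 dp/40 [-0.027 -0.072  0.037] rv/4 [-0.019  0.047  0.004] ang 0.20260471846886116
tip rel ex,cy,a 2.242979280488939 2.8498039209253756 -16.61844445948194 phi 43.715538659297444 tilt 0.2020191354023821 along -0.003385128102997903 -0.0009863165939975882
F ex,cy,a 3.666271990184125 2.5205296719784243 7.692045824048797 M world [ 0.123 -0.626 -0.67 ] w 16.230711006932193 j [-23.283  31.281  17.814 115.835 -68.147  44.155  -2.938]
```

```bash
python3 snap.py j 110 150 78 78 290 75 60 60; cat > le.py <<'E'
import sys
from k import *
# long arm visible part in scene & top: bright gray mask near predicted line; fit centerline
def fit(tag,Rt,T):
    K=Rt@RKT;e=T+Rt@ET
    for n in("scene","top"):
        im=cv2.imread(f"pics/{n}_{tag}.png");h=cv2.cvtColor(im,cv2.COLOR_BGR2HSV)
        p=proj(n,np.array([e+K[:,0]*q for q in(80,100,120,140,160,177,190)]))
        g=h[...,2].astype(np.float32)
        d=p[5]-p[0];d/=np.linalg.norm(d);nn=np.array([-d[1],d[0]])
        offs=[]
        for b in p[1:5]:
            o=np.arange(-7,7.01,.25);q=(b+o[:,None]*nn).astype(np.float32)
            v=cv2.remap(g,q[:,0][None],q[:,1][None],cv2.INTER_LINEAR)[0];w=v>110
            offs.append(o[w].mean() if w.any() else np.nan)
        o=np.arange(-10,10,.25);q=(p[5]+o[:,None]*d+np.mean(offs)*nn).astype(np.float32)
        v=cv2.remap(g,q[:,0][None],q[:,1][None],cv2.INTER_LINEAR)[0]
        en=o[v>110];print(tag,n,"perp offs",np.round(offs,2),"normal",nn,"end",en.max() if len(en) else None)
s=ctrl.sense()
fit("j",s['eef_rot'],s['tcp_pos'])
R=np.array([[0.739,0.666,0.103],[0.522,-0.663,0.537],[0.425,-0.343,-0.838]]);fit("e",R,np.array([573.7,180,275.6]))
R=np.array([[0.734,0.67,0.115],[0.519,-0.661,0.542],[0.439,-0.338,-0.833]]);fit("f",R,np.array([551.2,179.5,222.7]))
R=np.array([[0.734,0.669,0.115],[0.518,-0.661,0.542],[0.439,-0.339,-0.832]]);fit("i",R,np.array([538.7,179.3,200.5]))
E
python3 le.py
```

```text
j scene perp offs [-0.62 -0.25  0.12  0.25] normal [0.057 0.998] end 0.0
j top perp offs [-0.12 -0.12 -0.25 -0.38] normal [ 0.635 -0.772] end 0.75
e scene perp offs [-1.5  -1.75 -1.75 -1.75] normal [0.023 1.   ] end 3.25
e top perp offs [ 0.38 -1.5  -1.62  0.62] normal [ 0.625 -0.781] end 2.75
f scene perp offs [-1.25 -1.38 -1.38 -1.5 ] normal [0.051 0.999] end 2.5
f top perp offs [0.25 0.25 0.5  0.  ] normal [ 0.633 -0.774] end 9.0
i scene perp offs [-0.62 -0.62 -0.5  -0.38] normal [0.057 0.998] end 1.0
i top perp offs [0.12 0.12 0.   0.  ] normal [ 0.636 -0.772] end 1.5
```

```bash
cat > k2.py <<'E'
import k
from k import *
# slip-corrected key-in-tool: measured at image j: pitch w about ky; tip on the socket axis at depth D
_R=np.array([[0.734,0.669,0.114],[0.519,-0.661,0.542],[0.438,-0.339,-0.833]]);_T=np.array([538.8,180.6,198.1])
W=0.06;D=14.5
K=_R@k.RKT;K=Ro.from_rotvec(W*K[:,1]).as_matrix()@K
k.RKT=_R.T@K
tip=S-D*a
k.ET=_R.T@(tip+63*K[:,2]-_T)
E
sed 's/from k import/from k2 import/' tg.py > tg2.py; sed 's/from k import/from k2 import/' ov.py > ov2.py
python3 tg2.py 43.7 14.5; python3 -c "
import k;old=k.ET.copy()
import k2;print(old,k.ET)"; python3 ov2.py j 110 150 78 78 290 75 60 60
```

```text
tg t 12.2 dp/40 [-0.067 -0.103  0.055] rv/4 [ 0.551 -0.523 -0.293] ang 3.2571133575048505
tip rel ex,cy,a 0.0012565244916071805 0.051975421806366495 -14.446260171958933 phi 43.71162885961091 tilt 3.1393586742493715 along 0.03928846891848636 0.04065592023232202
F ex,cy,a 3.7411408176304457 2.7456273215029388 7.665155916571495 M world [ 0.07  -0.698 -0.652] w 16.598936770779247 j [-23.285  31.276  17.816 115.833 -68.142  44.159  -2.947]
[-29.714  -0.087  15.58 ] [-28.036   0.392  14.448]
top tip [181.706 221.956]
top elb [177.423 208.374]
top end [134.36  174.636]
top sock [180.992 219.101]
scene tip [258.9   126.967]
scene elb [272.098 116.486]
scene end [325.281 115.021]
scene sock [261.535 124.698]
```

View pics/o_j.png

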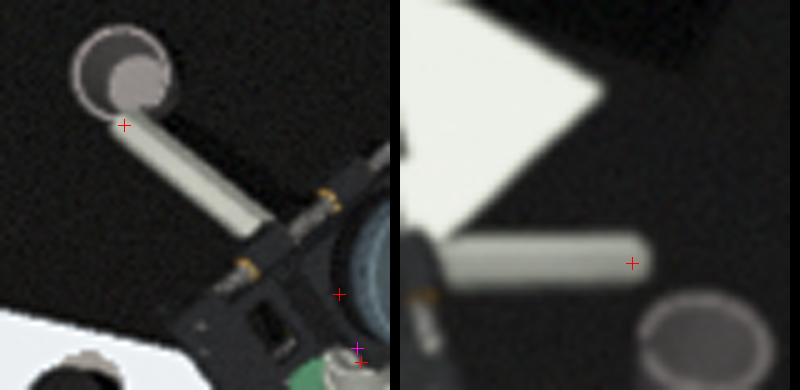

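>>> arm_command:
  moves:
    - {"dx": -0.02, "dy": -0.03, "dz": 0.02, "rx": 0.18, "ry": -0.18, "rz": -0.1, "fingers": 0}
    - {"dx": -0.02, "dy": -0.03, "dz": 0.02, "rx": 0.18, "ry": -0.17, "rz": -0.1, "fingers": 0}
    - {"dx": -0.03, "dy": -0.04, "dz": 0.02, "rx": 0.19, "ry": -0.17, "rz": -0.09, "fingers": 0}
    - {"dx": 0, "dy": 0, "dz": 0, "rx": 0, "ry": 0, "rz": 0, "fingers": 0}

```text
t: 12.6
tcp_pos: [535.9, 176.4, 200.6]
eef_rot: [[0.728, 0.668, 0.156], [0.485, -0.662, 0.571], [0.484, -0.34, -0.806]]
contact_force: [6.8, 3.9, 2.5]
gripper_width: 16.0
```

```bash
python3 tg2.py 43.7 14.5; python3 snap.py l 110 150 78 78 290 75 60 60;sed -i 's/from k import/from k2 import/; s/RKT;e/k.RKT;e/; s/Rt@ET/Rt@k.ET/; s/"j",s/sys.argv[1],s/' le.py; python3 le.py l | head -2
```

```text
tg t 12.6 dp/40 [ 0.005  0.003 -0.006] rv/4 [-0.009 -0.002  0.01 ] ang 0.05357264823990587
tip rel ex,cy,a -0.2924231195124829 -0.026045214987695298 -14.430124502323329 phi 43.68380262763135 tilt 0.0 along -0.0005836212156572484 -0.00064107485180942
F ex,cy,a 4.923706955339247 3.2214675889847326 5.737939245909812 M world [ 0.11  -0.855 -0.782] w 16.035100053121973 j [-19.555  30.325  14.3   117.839 -72.385  42.463   2.03 ]
l scene perp offs [-1.38 -1.38 -1.38 -1.38] normal [0.055 0.998] end 2.25
l top perp offs [0.38 0.5  0.62 0.5 ] normal [ 0.634 -0.773] end 3.0
```

>>> arm_command:
  moves:
    - {"dx": -0.02, "dy": 0, "dz": -0.04, "rx": 0, "ry": 0, "rz": 0, "fingers": 0}
    - {"dx": 0, "dy": 0, "dz": 0, "rx": 0, "ry": 0, "rz": 0, "fingers": 0}

```text
t: 12.9
tcp_pos: [535.8, 177.0, 199.4]
eef_rot: [[0.727, 0.668, 0.156], [0.486, -0.662, 0.571], [0.485, -0.34, -0.806]]
contact_force: [8.6, 3.6, 6.4]
gripper_width: 16.2
```

```bash
python3 tg2.py 43.7 16.5; python3 snap.py m 110 150 78 78 290 75 60 60; python3 le.py m | head -2;  python3 ov2.py m 160 200 39 39 245 100 39 39
```

```text
tg t 12.9 dp/40 [-0.017 -0.013 -0.02 ] rv/4 [-0.011  0.013 -0.   ] ang 0.06738999564492304
tip rel ex,cy,a 0.35884532832043003 0.49589895942604556 -15.442277108120308 phi 43.72071850720814 tilt 0.0 along -0.00162531610008676 -0.00031886222503016426
F ex,cy,a 4.542195027409607 2.7656601041392754 10.001046699896271 M world [ 0.32  -0.894 -0.803] w 16.19378221231206 j [-19.33   30.412  13.941 117.868 -72.515  42.24    2.246]
m scene perp offs [-1.25 -1.25 -1.   -1.12] normal [0.056 0.998] end 2.0
m top perp offs [0.38 0.38 0.38 0.5 ] normal [ 0.634 -0.773] end 2.5
top tip [181.597 222.043]
top elb [178.289 209.222]
top end [134.253 173.077]
top sock [180.992 219.101]
scene tip [258.902 127.073]
scene elb [270.865 116.692]
scene end [326.6   113.552]
scene sock [261.535 124.698]
```

View pics/o_m.png

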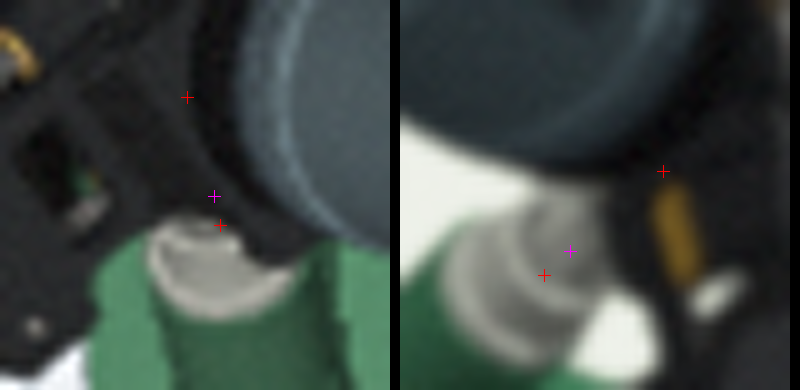

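```bash
python3 - <<'E'
from k2 import *
s=ctrl.sense();R=s['eef_rot'];T=s['tcp_pos']
print("S in tool",R.T@(S-T))
for an in range(0,360,30):
    p=S+17.5*(np.cos(np.radians(an))*ex+np.sin(np.radians(an))*cy);print(an,R.T@(p-T))
print("elbow",k.ET,"tip",k.ET-63*k.RKT[:,2],"kx",k.RKT[:,0],"kz",k.RKT[:,2])
E
```

```text
S in tool [-66.664   0.203  42.31 ]
0 [-59.245  12.316  52.532]
30 [-56.607   4.379  56.01 ]
60 [-56.664  -4.678  55.817]
90 [-59.401 -12.426  52.005]
120 [-64.084 -16.791  45.595]
150 [-69.458 -16.602  38.305]
180 [-74.083 -11.91   32.089]
210 [-76.721  -3.972  28.61 ]
240 [-76.664   5.084  28.803]
270 [-73.927  12.833  32.615]
300 [-69.244  17.197  39.025]
330 [-63.87   17.008  46.315]
elbow [-28.036   0.392  14.448] tip [-78.704  -0.024  51.896] kx [0.594 0.001 0.805] kz [ 0.804  0.007 -0.594]
```

```bash
cat > turn.py <<'E'
from k2 import *
import sys
p0,p1,st,dep=map(float,sys.argv[1:5])
s=ctrl.sense();T,R=s['tcp_pos'],s['eef_rot']
for ph in np.arange(p0,p1-1e-6,-st):
    T2,R2=target(ph,dep);rv=np.degrees(Ro.from_matrix(R2@R.T).as_rotvec())/4;d=(T2-T)/40
    print(ph,np.round(np.r_[d,rv],3).tolist());T,R=T2,R2
E
python3 turn.py 43.7 -12 4 15
```

```text
43.7 [0.001, -0.011, 0.011, -0.011, 0.013, -0.001]
39.7 [0.006, -0.005, -0.003, -0.498, -0.047, -0.866]
35.7 [0.006, -0.006, -0.003, -0.498, -0.047, -0.866]
31.700000000000003 [0.006, -0.006, -0.003, -0.498, -0.047, -0.866]
27.700000000000003 [0.005, -0.007, -0.003, -0.498, -0.047, -0.866]
23.700000000000003 [0.005, -0.007, -0.002, -0.498, -0.047, -0.866]
19.700000000000003 [0.004, -0.007, -0.002, -0.498, -0.047, -0.866]
15.700000000000003 [0.004, -0.008, -0.002, -0.498, -0.047, -0.866]
11.700000000000003 [0.004, -0.008, -0.002, -0.498, -0.047, -0.866]
7.700000000000003 [0.003, -0.008, -0.001, -0.498, -0.047, -0.866]
3.700000000000003 [0.003, -0.008, -0.001, -0.498, -0.047, -0.866]
-0.29999999999999716 [0.002, -0.009, -0.001, -0.498, -0.047, -0.866]
-4.299999999999997 [0.001, -0.009, -0.0, -0.498, -0.047, -0.866]
-8.299999999999997 [0.001, -0.009, -0.0, -0.498, -0.047, -0.866]
```

>>> arm_command:
  moves:
    - {"dx": 0.005, "dy": -0.005, "dz": 0, "rx": -0.25, "ry": -0.025, "rz": -0.43, "fingers": 0}
    - {"dx": 0.005, "dy": -0.005, "dz": 0, "rx": -0.25, "ry": -0.025, "rz": -0.43, "fingers": 0}
    - {"dx": 0.005, "dy": -0.005, "dz": 0, "rx": -0.25, "ry": -0.025, "rz": -0.43, "fingers": 0}
    - {"dx": 0.005, "dy": -0.005, "dz": 0, "rx": -0.25, "ry": -0.025, "rz": -0.43, "fingers": 0}
    - {"dx": 0, "dy": 0, "dz": 0, "rx": 0, "ry": 0, "rz": 0, "fingers": 0}

```text
t: 13.5
tcp_pos: [535.2, 176.4, 198.8]
eef_rot: [[0.779, 0.586, 0.223], [0.43, -0.759, 0.49], [0.456, -0.286, -0.843]]
contact_force: [6.2, 3.2, 2.6]
gripper_width: 16.4
```

```bash
python3 tg2.py 35.7 15
```

```text
tg t 13.5 dp/40 [ 0.029 -0.009  0.023] rv/4 [ 0.011 -0.01  -0.032] ang 0.1408490630715636
tip rel ex,cy,a -0.5508191006334728 0.28611655257895996 -16.329822700868085 phi 35.79116316674495 tilt 0.0 along 0.000114361485525738 0.0020574137030532832
F ex,cy,a 4.324263562571703 2.6110400788814982 5.553208187849968 M world [ 0.16  -0.664 -0.309] w 16.37223982497547 j [-22.176  28.18   13.804 120.043 -72.852  34.132  -4.277]
```

>>> arm_command:
  moves:
    - {"dx": 0.01, "dy": -0.005, "dz": 0.01, "rx": -0.25, "ry": -0.025, "rz": -0.43, "fingers": 0}
    - {"dx": 0.01, "dy": -0.005, "dz": 0.01, "rx": -0.25, "ry": -0.025, "rz": -0.43, "fingers": 0}
    - {"dx": 0.005, "dy": -0.005, "dz": 0, "rx": -0.25, "ry": -0.025, "rz": -0.43, "fingers": 0}
    - {"dx": 0.005, "dy": -0.005, "dz": 0, "rx": -0.25, "ry": -0.025, "rz": -0.43, "fingers": 0}
    - {"dx": 0, "dy": 0, "dz": 0, "rx": 0, "ry": 0, "rz": 0, "fingers": 0}

```text
t: 14.0
tcp_pos: [535.2, 176.7, 199.0]
eef_rot: [[0.823, 0.494, 0.28], [0.367, -0.839, 0.401], [0.433, -0.228, -0.872]]
contact_force: [4.6, 4.2, 0.2]
gripper_width: 15.9
```

```bash
python3 tg2.py 27.7 15;python3 snap.py n 110 150 78 78 290 75 60 60; python3 le.py n | head -2
```

```text
tg t 14.0 dp/40 [ 0.04  -0.029  0.011] rv/4 [ 0.005 -0.037 -0.096] ang 0.4141483347581008
tip rel ex,cy,a -1.2859492418107612 0.9377811710033498 -16.115681148351293 phi 28.03164878966857 tilt 0.0 along 0.002045531098919695 0.003857669405590812
F ex,cy,a 4.215755828021686 3.790286046052506 2.718181894815932 M world [ 0.738 -0.297  0.594] w 15.870601060620649 j [-27.195  26.584  15.892 121.599 -71.96   27.096 -12.483]
n scene perp offs [-2.   -2.12 -2.38 -2.62] normal [-0.231  0.973] end 2.0
n top perp offs [-0.38 -0.38 -0.5  -0.62] normal [ 0.84  -0.542] end 2.75
```

View pics/v_n.png

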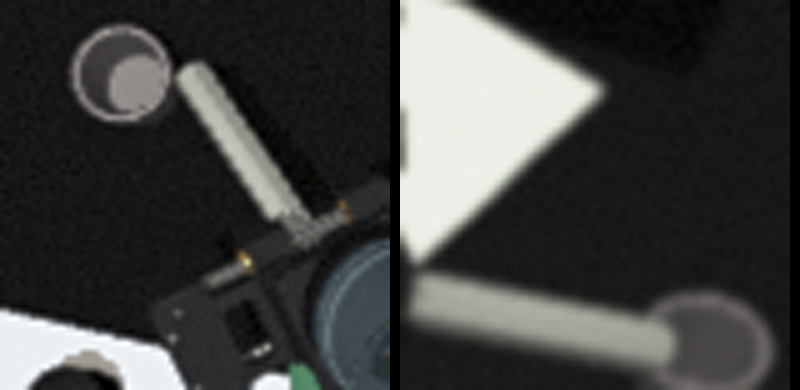

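>>> arm_command:
  moves:
    - {"dx": 0.02, "dy": -0.015, "dz": 0, "rx": -0.25, "ry": -0.03, "rz": -0.45, "fingers": 0}
    - {"dx": 0.01, "dy": -0.01, "dz": 0, "rx": -0.25, "ry": -0.03, "rz": -0.45, "fingers": 0}
    - {"dx": 0.005, "dy": -0.005, "dz": 0, "rx": -0.25, "ry": -0.03, "rz": -0.45, "fingers": 0}
    - {"dx": 0.005, "dy": -0.005, "dz": 0, "rx": -0.25, "ry": -0.03, "rz": -0.45, "fingers": 0}
    - {"dx": 0, "dy": 0, "dz": 0, "rx": 0, "ry": 0, "rz": 0, "fingers": 0}

```text
t: 14.6
tcp_pos: [535.9, 175.7, 198.5]
eef_rot: [[0.862, 0.386, 0.329], [0.292, -0.908, 0.302], [0.416, -0.164, -0.895]]
contact_force: [1.8, 6.0, 0.3]
gripper_width: 16.5
```

```bash
python3 tg2.py 19.7 15
```

```text
tg t 14.6 dp/40 [ 0.031 -0.018  0.019] rv/4 [ 0.001 -0.041 -0.047] ang 0.25036993429873283
tip rel ex,cy,a -0.8599118537267341 0.6466786984440216 -16.23377732779925 phi 19.868255302236943 tilt 0.0 along 0.0023721985973167437 0.0019713238868443936
F ex,cy,a 1.864469008847393 5.842919616014023 1.4145951330447812 M world [1.169 0.392 0.901] w 16.45861929502071 j [-33.942  25.815  19.874 122.692 -68.777  20.748 -23.626]
```

>>> arm_command:
  moves:
    - {"dx": 0.015, "dy": -0.01, "dz": 0.01, "rx": -0.25, "ry": -0.03, "rz": -0.45, "fingers": 0}
    - {"dx": 0.01, "dy": -0.01, "dz": 0.01, "rx": -0.25, "ry": -0.03, "rz": -0.45, "fingers": 0}
    - {"dx": 0, "dy": 0, "dz": 0, "rx": 0, "ry": 0, "rz": 0, "fingers": 0}

```text
t: 14.9
tcp_pos: [536.2, 175.0, 198.6]
eef_rot: [[0.878, 0.329, 0.348], [0.252, -0.935, 0.249], [0.408, -0.131, -0.904]]
contact_force: [1.1, 6.9, -0.8]
gripper_width: 16.4
```

```bash
python3 tg2.py 15.7 15
```

```text
tg t 14.9 dp/40 [ 0.028 -0.007  0.015] rv/4 [ 0.    -0.059 -0.018] ang 0.24781110561930914
tip rel ex,cy,a -1.016366193002142 0.3395389182955861 -16.03043985010556 phi 15.772259606930406 tilt 0.0 along 0.0036600656313003355 0.0008159493978908972
F ex,cy,a 1.906171030387179 6.809262167321176 0.17612223289374884 M world [1.399 0.796 0.973] w 16.364963220925365 j [-38.632  25.884  23.494 123.021 -65.746  18.537 -30.859]
```

>>> arm_command:
  moves:
    - {"dx": 0.02, "dy": -0.01, "dz": 0.01, "rx": -0.25, "ry": -0.03, "rz": -0.43, "fingers": 0}
    - {"dx": 0.01, "dy": -0.01, "dz": 0.01, "rx": -0.25, "ry": -0.03, "rz": -0.43, "fingers": 0}
    - {"dx": 0.01, "dy": -0.01, "dz": 0, "rx": -0.25, "ry": -0.03, "rz": -0.43, "fingers": 0}
    - {"dx": 0, "dy": 0, "dz": 0, "rx": 0, "ry": 0, "rz": 0, "fingers": 0}

```text
t: 15.3
tcp_pos: [536.6, 174.3, 198.5]
eef_rot: [[0.896, 0.245, 0.37], [0.195, -0.966, 0.169], [0.399, -0.08, -0.913]]
contact_force: [-3.4, 7.9, -2.4]
gripper_width: 16.2
```

```bash
python3 tg2.py 9.7 15
```

```text
tg t 15.3 dp/40 [ 0.023 -0.003  0.016] rv/4 [ 0.007 -0.083 -0.044] ang 0.3772421919356365
tip rel ex,cy,a -0.979727936302691 0.035795347975381864 -15.978024568132053 phi 9.853097753818217 tilt 0.0 along 0.005424202499438591 0.002041214341069693
F ex,cy,a -1.0748021131747496 8.21648201026396 -3.3824982219866158 M world [1.68  1.363 1.092] w 16.22458774072234 j [-47.351  27.017  31.201 123.242 -60.724  16.888 -42.214]
```

```bash
cat > tq.py <<'E'
from k2 import *
def tq():
    s=ctrl.sense();R=s['eef_rot'];T=s['tcp_pos'];ref=T-290*R[:,2]
    K=R@k.RKT;e=T+R@k.ET;com=e+65*K[:,0]-8*K[:,2];W=np.array([0,0,-4.7])
    F=s['contact_force']-W;M=s['wrist_torque']-np.cross(com-ref,W)/1000
    MS=M+np.cross(ref-S,F)/1000
    print("F ext ex cy a",F@ex,F@cy,F@a,"moment about S: ex,cy,a",MS@ex,MS@cy,MS@a)
tq()
E
python3 tq.py; python3 snap.py p 110 150 78 78 290 75 60 60; python3 le.py p | head -2
```

```text
F ext ex cy a -3.4248021131747497 8.21648201026396 0.6878211758002459 moment about S: ex,cy,a -0.8841707071888598 -0.18028914458917927 -0.01260271611173247
p scene perp offs [-1.75 -2.   -2.12 -2.25] normal [-0.498  0.867] end 1.25
p top perp offs [-0.5  -0.62 -0.62 -0.75] normal [ 0.983 -0.186] end 2.75
```

View pics/v_p.png

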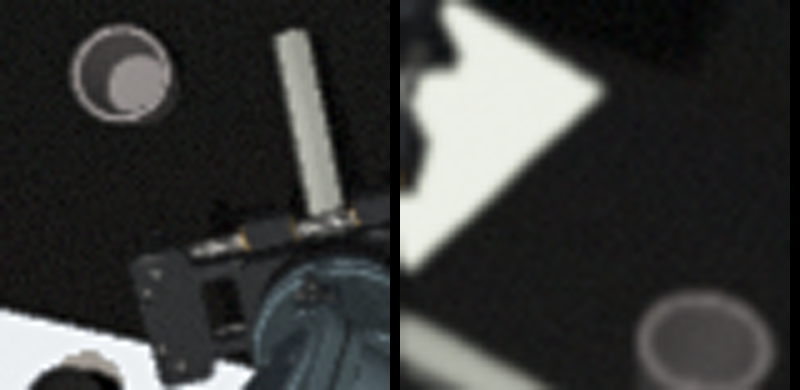

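>>> arm_command:
  moves:
    - {"dx": 0.02, "dy": 0, "dz": 0.01, "rx": -0.25, "ry": -0.04, "rz": -0.43, "fingers": 0}
    - {"dx": 0.01, "dy": -0.005, "dz": 0.01, "rx": -0.25, "ry": -0.04, "rz": -0.43, "fingers": 0}
    - {"dx": 0.005, "dy": -0.005, "dz": 0, "rx": -0.25, "ry": -0.03, "rz": -0.43, "fingers": 0}
    - {"dx": 0, "dy": 0, "dz": 0, "rx": 0, "ry": 0, "rz": 0, "fingers": 0}

```text
t: 15.8
tcp_pos: [536.9, 173.8, 198.3]
eef_rot: [[0.909, 0.158, 0.386], [0.135, -0.987, 0.086], [0.394, -0.026, -0.919]]
contact_force: [-5.4, 7.4, -2.6]
gripper_width: 15.8
```

```bash
python3 tg2.py 3.7 15; python3 tq.py
```

```text
tg t 15.8 dp/40 [ 0.02  -0.004  0.02 ] rv/4 [ 0.025 -0.09  -0.057] ang 0.43548299225325193
tip rel ex,cy,a -0.8815500573561286 -0.09455893628795364 -16.050718946666237 phi 3.863797780235711 tilt 0.0 along 0.006038919012888 0.003569856947641434
F ex,cy,a -2.7660852236535676 7.922567153573683 -4.567645268213408 M world [1.861 2.153 1.079] w 15.791316071605634 j [-56.933  29.616  40.45  123.165 -56.337  17.015 -53.269]
F ext ex cy a -5.116085223653568 7.922567153573683 -0.4973258704265464 moment about S: ex,cy,a -0.6771766244515127 -0.11807423809157974 0.13746524302053215
```

>>> arm_command:
  moves:
    - {"dx": 0.02, "dy": 0, "dz": 0.01, "rx": -0.25, "ry": -0.04, "rz": -0.43, "fingers": 0}
    - {"dx": 0.01, "dy": -0.005, "dz": 0.01, "rx": -0.25, "ry": -0.04, "rz": -0.43, "fingers": 0}
    - {"dx": 0.005, "dy": -0.005, "dz": 0, "rx": -0.25, "ry": -0.03, "rz": -0.43, "fingers": 0}
    - {"dx": 0, "dy": 0, "dz": 0, "rx": 0, "ry": 0, "rz": 0, "fingers": 0}

```text
t: 16.2
tcp_pos: [537.1, 173.4, 198.0]
eef_rot: [[0.917, 0.069, 0.394], [0.074, -0.997, 0.001], [0.393, 0.028, -0.919]]
contact_force: [-9.5, 9.2, -2.9]
gripper_width: 16.3
```

```bash
python3 tg2.py -2.3 15; python3 tq.py
```

```text
tg t 16.2 dp/40 [ 0.016 -0.005  0.025] rv/4 [ 0.041 -0.1   -0.064] ang 0.5041062282525035
tip rel ex,cy,a -0.7246212086536561 -0.17450807721658212 -16.13091844106514 phi -2.1404235499741913 tilt 0.0 along 0.006960507676405103 0.004781101078274834
F ex,cy,a -5.991101466722708 10.017527855034238 -6.84678249362122 M world [2.124 2.804 1.054] w 16.31337317605029 j [-65.619  33.747  49.48  122.645 -53.285  18.851 -63.123]
F ext ex cy a -8.341101466722709 10.017527855034238 -2.776463095834358 moment about S: ex,cy,a -1.0752744843065287 -0.824260970428498 -0.10937715214800597
```

>>> arm_command:
  moves:
    - {"dx": -0.02, "dy": 0, "dz": 0.01, "rx": -0.25, "ry": -0.04, "rz": -0.43, "fingers": 0}
    - {"dx": -0.01, "dy": 0, "dz": 0.01, "rx": -0.25, "ry": -0.03, "rz": -0.43, "fingers": 0}
    - {"dx": 0, "dy": 0, "dz": 0, "rx": 0, "ry": 0, "rz": 0, "fingers": 0}

```text
t: 16.5
tcp_pos: [536.7, 173.6, 198.9]
eef_rot: [[0.917, 0.009, 0.398], [0.034, -0.998, -0.055], [0.397, 0.064, -0.916]]
contact_force: [-5.6, 9.4, -7.3]
gripper_width: 15.8
```

```bash
python3 tg2.py -6.3 15; python3 tq.py;  python3 snap.py q 140 140 90 90 210 70 140 140; python3 le.py q | head -2
```

```text
tg t 16.5 dp/40 [ 0.03  -0.021  0.004] rv/4 [ 0.053 -0.064 -0.073] ang 0.44298801943120447
tip rel ex,cy,a -1.329735066504388 0.38928209289460847 -15.654711491217594 phi -6.141362813168003 tilt 0.0 along 0.00457382846615928 0.006039125755413939
F ex,cy,a -0.4389899452469761 9.877599170971346 -8.704737777466487 M world [2.696 2.396 1.344] w 15.815783059241049 j [-70.692  37.058  54.94  122.183 -51.851  20.655 -69.131]
F ext ex cy a -2.788989945246976 9.877599170971346 -4.634418379679626 moment about S: ex,cy,a -0.9061246304624905 -0.30434330601398035 0.3763192750490471
q scene perp offs [-1.88 -2.12 -2.38 -2.62] normal [-0.679  0.734] end 0.75
q top perp offs [-1.   -1.25 -1.25 -1.5 ] normal [0.989 0.15 ] end 2.5
```

View pics/v_q.png

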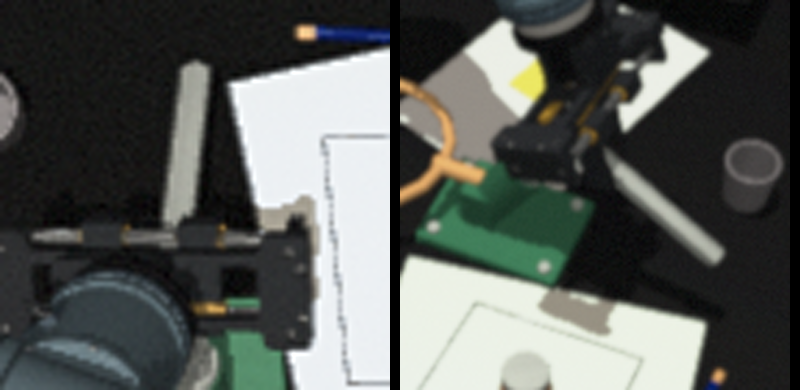

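>>> arm_command:
  moves:
    - {"dx": 0, "dy": -0.01, "dz": 0, "rx": -0.25, "ry": -0.04, "rz": -0.43, "fingers": 0}
    - {"dx": 0, "dy": -0.01, "dz": 0, "rx": -0.25, "ry": -0.03, "rz": -0.43, "fingers": 0}
    - {"dx": 0, "dy": 0, "dz": 0, "rx": 0, "ry": 0, "rz": 0, "fingers": 0}

```text
t: 16.9
tcp_pos: [536.7, 174.4, 198.5]
eef_rot: [[0.917, -0.049, 0.397], [-0.005, -0.994, -0.109], [0.4, 0.098, -0.911]]
contact_force: [-6.0, 13.0, -7.1]
gripper_width: 16.6
```

```bash
python3 tg2.py -10.3 15; python3 tq.py;  python3 snap.py r 140 140 90 90 210 70 140 140; python3 le.py r | head -2
```

```text
tg t 16.9 dp/40 [ 0.029 -0.049  0.013] rv/4 [ 0.043 -0.061 -0.111] ang 0.5368836780347296
tip rel ex,cy,a -1.006070328361651 1.4134817886737068 -15.938125976415506 phi -9.990164745909572 tilt 0.0 along 0.004330772061634347 0.006838975579158933
F ex,cy,a -0.5437051091656264 13.493481215906845 -8.558972481121856 M world [3.705 2.491 2.01 ] w 16.58491802264475 j [-74.574  40.767  59.376 121.421 -50.852  22.952 -74.533]
F ext ex cy a -2.8937051091656265 13.493481215906845 -4.488653083334993 moment about S: ex,cy,a -1.414664164611456 -0.27370030657684263 0.6771225043459246
r scene perp offs [-2.25 -2.88 -3.38 -3.88] normal [-0.716  0.698] end 0.25
r top perp offs [-1.75 -2.12 -2.38 -0.26] normal [0.974 0.226] end 1.75
```

>>> arm_command:
  moves:
    - {"dx": 0, "dy": -0.02, "dz": 0, "rx": -0.25, "ry": -0.04, "rz": -0.43, "fingers": 0}
    - {"dx": 0, "dy": -0.02, "dz": 0, "rx": -0.25, "ry": -0.03, "rz": -0.43, "fingers": 0}
    - {"dx": 0, "dy": 0, "dz": 0, "rx": 0, "ry": 0, "rz": 0, "fingers": 0}

```text
t: 17.3
tcp_pos: [536.9, 175.0, 198.0]
eef_rot: [[0.914, -0.106, 0.393], [-0.044, -0.986, -0.162], [0.404, 0.131, -0.905]]
contact_force: [-8.8, 18.1, -8.3]
gripper_width: 17.3
```

```bash
python3 tg2.py -14.3 15; python3 tq.py;  python3 snap.py s 140 140 90 90 210 70 140 140; python3 le.py s | head -2
cat > abs.py <<'E'
import sys
from h import *
# absolute long-arm axis direction in top image (bright bar) by PCA in fixed ROI
for tag in sys.argv[1:]:
    im=cv2.imread(f"pics/top_{tag}.png");h=cv2.cvtColor(im,cv2.COLOR_BGR2HSV)
    m=(h[...,1]<60)&(h[...,2]>105);roi=np.zeros(m.shape,bool);roi[150:188,168:192]=1
    v,u=np.nonzero(big(m&roi));p=np.c_[u,v].astype(float);c=p.mean(0);d=np.linalg.svd(p-c)[2][0]
    print(tag,"img angle",np.degrees(np.arctan2(d[0],-d[1]))%180,"centroid",c,len(u),"top",v.min())
E
python3 abs.py p q r s
```

```text
tg t 17.3 dp/40 [ 0.025 -0.073  0.025] rv/4 [ 0.024 -0.056 -0.158] ang 0.6781905154113208
tip rel ex,cy,a -0.49498243095970285 2.3075568813916982 -16.186572280006345 phi -13.788741221338217 tilt 0.0 along 0.0038700808882012327 0.007333259760274234
F ex,cy,a -1.912385831491405 18.802511499053352 -10.724509746406154 M world [5.069 2.758 2.76 ] w 17.33496420117262 j [-77.618  44.61   63.123 120.501 -50.029  25.547 -79.582]
F ext ex cy a -4.262385831491406 18.802511499053352 -6.654190348619292 moment about S: ex,cy,a -2.1947241095716388 -0.9249455031085245 0.977816623092075
s scene perp offs [-3.   -3.75 -4.12 -4.38] normal [-0.751  0.661] end -0.25
s top perp offs [-2.62 -3.38 -0.75  0.1 ] normal [0.954 0.299] end -5.25
p img angle 170.6750242349837 centroid [171.326 173.221] 181 top 156
q img angle 7.238188855521713 centroid [182.779 171.197] 213 top 154
r img angle 8.994618805285455 centroid [184.299 171.227] 211 top 155
s img angle 10.708898137992776 centroid [185.839 171.403] 211 top 155
```

```bash
cat > tq2.py <<'E'
from k2 import *
W=np.array([0,0,-4.9])
obs=[(np.array([[.695,.426,-.579],[.329,-.905,-.271],[-.64,-.002,-.768]]),[.49,-1.017,-.024]),
(np.array([[0.739,0.666,0.103],[0.522,-0.663,0.537],[0.425,-0.343,-0.838]]),[-1.15,.348,-.013]),
(np.array([[0.734,0.67,0.115],[0.519,-0.661,0.542],[0.439,-0.338,-0.833]]),[-1.129,.301,-.03])]
A=[];b=[]
for R,M in obs:
    w=R.T@W; A.append(-np.array([[0,-w[2],w[1]],[w[2],0,-w[0]],[-w[1],w[0],0]]));b.append(R.T@np.array(M))
r=np.linalg.lstsq(np.vstack(A),np.hstack(b),rcond=None)[0]*1000
com=k.ET+65*k.RKT[:,0]-8*k.RKT[:,2]
print("com-ref",r,"com tool",com,"ref in tool",com-r)
ref=com-r
def ms(R,T,F,M):
    R=np.array(R);T=np.array(T);F=np.array(F)-W;M=np.array(M)-np.cross(R@r,W)/1000
    return np.r_[F@ex,F@cy,F@a],(lambda m:np.r_[m@ex,m@cy,m@a])(M+np.cross(T+R@ref-S,F)/1000)
L=[("m",[[0.727,0.668,0.156],[0.486,-0.662,0.571],[0.485,-0.34,-0.806]],[535.8,177,199.4],[8.6,3.6,6.4],[.32,-.894,-.803]),
("35",[[0.779,0.586,0.223],[0.43,-0.759,0.49],[0.456,-0.286,-0.843]],[535.2,176.4,198.8],[6.2,3.2,2.6],[.16,-.664,-.309]),
("28",[[0.823,0.494,0.28],[0.367,-0.839,0.401],[0.433,-0.228,-0.872]],[535.2,176.7,199],[4.6,4.2,.2],[.738,-.297,.594]),
("20",[[0.862,0.386,0.329],[0.292,-0.908,0.302],[0.416,-0.164,-0.895]],[535.9,175.7,198.5],[1.8,6,.3],[1.169,.392,.901]),
("10",[[0.896,0.245,0.37],[0.195,-0.966,0.169],[0.399,-0.08,-0.913]],[536.6,174.3,198.5],[-3.4,7.9,-2.4],[1.68,1.363,1.092]),
("4",[[0.909,0.158,0.386],[0.135,-0.987,0.086],[0.394,-0.026,-0.919]],[536.9,173.8,198.3],[-5.4,7.4,-2.6],[1.861,2.153,1.079]),
("-2",[[0.917,0.069,0.394],[0.074,-0.997,0.001],[0.393,0.028,-0.919]],[537.1,173.4,198],[-9.5,9.2,-2.9],[2.124,2.804,1.054]),
("-6",[[0.917,0.009,0.398],[0.034,-0.998,-0.055],[0.397,0.064,-0.916]],[536.7,173.6,198.9],[-5.6,9.4,-7.3],[2.696,2.396,1.344]),
("-10",[[0.917,-0.049,0.397],[-0.005,-0.994,-0.109],[0.4,0.098,-0.911]],[536.7,174.4,198.5],[-6,13,-7.1],[3.705,2.491,2.01]),
("-14",[[0.914,-0.106,0.393],[-0.044,-0.986,-0.162],[0.404,0.131,-0.905]],[536.9,175,198],[-8.8,18.1,-8.3],[5.069,2.758,2.76])]
for l in L: print(l[0],*ms(*l[1:]))
s=ctrl.sense();print("now",*ms(s['eef_rot'],s['tcp_pos'],s['contact_force'],s['wrist_torque']))
E
python3 tq2.py
```

```text
com-ref [ 31.942   0.336 399.576] com tool [ 4.151  0.433 71.526] ref in tool [ -27.791    0.097 -328.05 ]
m [ 2.058  2.775 14.236] [-1.786  1.911 -0.17 ]
35 [1.856 2.602 9.732] [-1.126  1.321 -0.024]
28 [1.758 3.748 6.904] [-0.829  1.01   0.561]
20 [-0.559  5.804  5.682] [-0.904  0.778  0.103]
10 [-3.538  8.185  0.844] [-0.85  -0.36  -0.393]
4 [-5.203  7.875 -0.348] [-0.654 -0.353 -0.231]
-2 [-8.441 10.053 -2.564] [-1.102 -1.153 -0.581]
-6 [-2.862  9.885 -4.424] [-0.956 -0.71  -0.089]
-10 [-3.014 13.507 -4.28 ] [-1.489 -0.682  0.051]
-14 [-4.412 18.848 -6.473] [-2.33  -1.442  0.127]
now [-4.316 19.045 -6.693] [-2.402 -1.562  0.035]
```

```bash
cat > phi.py <<'E'
import sys
from k import *
O=S+46*a
def pl(n,uv):
    e,d=ray(n,uv);return e+d*(((O-e)@a)/(d@a))
for tag,roi in (("m",(130,168,160,200)),("l",(130,168,160,200)),("p",(160,150,180,190)),("q",(168,150,192,188)),("r",(168,150,192,188)),("s",(168,150,195,188))):
    im=cv2.imread(f"pics/top_{tag}.png");h=cv2.cvtColor(im,cv2.COLOR_BGR2HSV)
    m=(h[...,1]<60)&(h[...,2]>115);R=np.zeros(m.shape,bool);x0,y0,x1,y1=roi;R[y0:y1,x0:x1]=1
    v,u=np.nonzero(big(m&R));P=np.array([pl("top",(i,j)) for i,j in zip(u,v)])-S
    Q=np.c_[P@ex,P@cy];c=Q.mean(0);d=np.linalg.svd(Q-c)[2][0];d*=np.sign(d[0])
    perp=abs(d[0]*c[1]-d[1]*c[0])
    print(tag,len(u),"phi line",np.degrees(np.arctan2(d[1],d[0])),"phi centroid",np.degrees(np.arctan2(c[1],c[0])),"axis dist",perp)
E
python3 phi.py
```

```text
m 255 phi line 39.369116326700656 phi centroid 42.568149796378016 axis dist 7.5820649888525224
l 251 phi line 39.63058304061492 phi centroid 42.35333581717947 axis dist 6.445286961123088
p 210 phi line 10.54772821691154 phi centroid 10.5863272877894 axis dist 0.08300644425139936
q 207 phi line -4.849979016947725 phi centroid -4.300574109433506 axis dist 1.2080095341839616
r 206 phi line -6.227452952478371 phi centroid -6.149494995559442 axis dist 0.17124627399360115
s 206 phi line -7.747667210820213 phi centroid -8.078736227763693 axis dist 0.7263828165521247
```

>>> arm_command:
  moves:
    - {"dx": 0, "dy": -0.06, "dz": 0, "rx": -0.12, "ry": -0.01, "rz": -0.22, "fingers": 0}
    - {"dx": 0, "dy": -0.06, "dz": 0, "rx": -0.12, "ry": -0.01, "rz": -0.22, "fingers": 0}
    - {"dx": 0, "dy": -0.06, "dz": 0, "rx": 0, "ry": 0, "rz": 0, "fingers": 0}
    - {"dx": 0, "dy": 0, "dz": 0, "rx": 0, "ry": 0, "rz": 0, "fingers": 0}

```text
t: 17.8
tcp_pos: [537.2, 173.1, 197.6]
eef_rot: [[0.912, -0.13, 0.388], [-0.063, -0.982, -0.181], [0.405, 0.14, -0.904]]
contact_force: [-9.9, 31.2, -9.4]
gripper_width: 17.4
```

```bash
python3 tg2.py -16.3 15; python3 snap.py u 140 140 90 90 210 70 140 140; sed -i 's/("s",(168,150,195,188))/("s",(168,150,195,188)),("u",(170,150,198,188))/' phi.py; python3 phi.py|tail -2
```

```text
tg t 17.8 dp/40 [ 0.018 -0.029  0.037] rv/4 [-0.095 -0.084 -0.231] ang 1.0551740408942902
tip rel ex,cy,a -0.28219516360425523 0.9148935414823253 -16.560246795878115 phi -15.294689111634382 tilt 0.0 along 0.00507905837215783 0.002650579067323959
F ex,cy,a -1.2279278987160858 32.03873241314729 -11.614532387046388 M world [7.734 2.931 3.615] w 17.392056216681237 j [-78.219  45.882  64.214 120.183 -49.822  26.554 -81.277]
s 206 phi line -7.747667210820213 phi centroid -8.078736227763693 axis dist 0.7263828165521247
u 273 phi line -11.956545062305354 phi centroid -12.509028259748598 axis dist 1.2515054165232584
```

View pics/v_u.png

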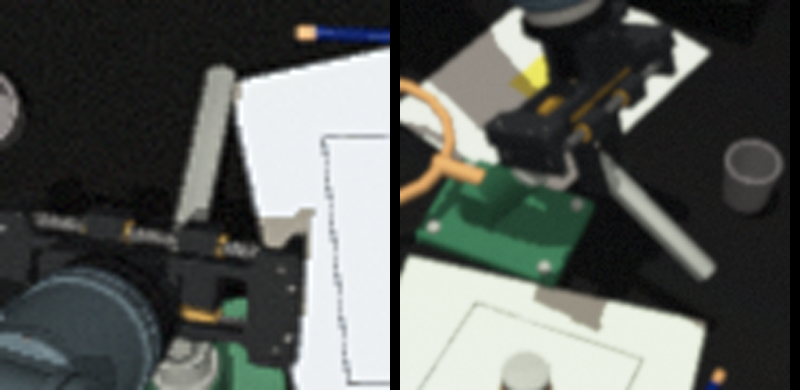

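```bash
sed -i 's/(170,150,198,188)/(170,154,194,188)/' phi.py; python3 phi.py|tail -3; python3 tq2.py | tail -1
```

```text
r 206 phi line -6.227452952478371 phi centroid -6.149494995559442 axis dist 0.17124627399360115
s 206 phi line -7.747667210820213 phi centroid -8.078736227763693 axis dist 0.7263828165521247
u 205 phi line -9.166889718972271 phi centroid -10.341515036928062 axis dist 2.5716490121135642
now [-3.674 31.808 -7.003] [-3.851 -1.477 -1.231]
```

>>> arm_command:
  moves:
    - {"dx": -0.02, "dy": 0.06, "dz": -0.04, "rx": 0, "ry": 0, "rz": 0, "fingers": 0}
    - {"dx": -0.02, "dy": 0.05, "dz": -0.04, "rx": 0, "ry": 0, "rz": 0, "fingers": 0}
    - {"dx": 0, "dy": 0.03, "dz": 0, "rx": 0, "ry": 0, "rz": 0, "fingers": 0}
    - {"dx": 0, "dy": 0, "dz": 0, "rx": 0, "ry": 0, "rz": 0, "fingers": 0}

```text
t: 18.3
tcp_pos: [537.2, 174.4, 196.6]
eef_rot: [[0.91, -0.135, 0.393], [-0.065, -0.98, -0.186], [0.41, 0.144, -0.901]]
contact_force: [-10.2, 21.2, 2.6]
gripper_width: 17.4
```

```bash
python3 tg2.py -14.3 15; python3 tq2.py | tail -1
```

```text
tg t 18.3 dp/40 [ 0.016 -0.058  0.06 ] rv/4 [0.221 0.02  0.257] ang 1.357461165921709
tip rel ex,cy,a 0.8348559377435967 2.030819566980692 -17.30459977321682 phi -15.633422090844716 tilt 0.0 along -2.9126438880811012e-05 0.005136801808044697
F ex,cy,a -8.393575015274534 22.017956151908145 -1.8181180878283691 M world [5.178 2.443 3.182] w 17.412242521796177 j [-78.598  46.334  64.364 120.183 -49.888  26.354 -81.8  ]
now [-10.844  22.018   2.425] [-2.619 -0.988  0.261]
```

>>> arm_command:
  moves:
    - {"dx": -0.03, "dy": 0.04, "dz": 0, "rx": 0.25, "ry": 0.03, "rz": 0.43, "fingers": 0}
    - {"dx": -0.03, "dy": 0.04, "dz": 0, "rx": 0.25, "ry": 0.03, "rz": 0.43, "fingers": 0}
    - {"dx": 0, "dy": 0, "dz": 0, "rx": 0, "ry": 0, "rz": 0, "fingers": 0}

```text
t: 18.6
tcp_pos: [536.2, 173.9, 198.2]
eef_rot: [[0.912, -0.081, 0.403], [-0.029, -0.991, -0.134], [0.41, 0.111, -0.906]]
contact_force: [0.5, 12.4, -2.4]
gripper_width: 17.1
```

```bash
python3 tg2.py -14.3 15; python3 tq2.py | tail -1; python3 snap.py v 140 140 90 90 210 70 140 140;sed -i 's/("u",(170,154,194,188))/("u",(170,154,194,188)),("v",(168,150,193,188))/' phi.py; python3 phi.py|tail -2
```

```text
tg t 18.6 dp/40 [ 0.043 -0.044  0.02 ] rv/4 [-0.264  0.039 -0.528] ang 2.3685303865639673
tip rel ex,cy,a -0.5241775553668679 1.439397459603 -16.506504235188526 phi -11.950529537564101 tilt 0.0 along -0.004692337255401524 0.003345386509019249
F ex,cy,a 2.6368075485563507 12.259748414928364 -1.3002440244666102 M world [3.224 0.956 2.067] w 17.144956611797003 j [-76.147  42.316  61.021 121.403 -50.763  23.321 -76.965]
now [ 0.187 12.26   2.943] [-1.356  0.59  -0.069]
u 205 phi line -9.166889718972271 phi centroid -10.341515036928062 axis dist 2.5716490121135642
v 208 phi line -6.964502191704309 phi centroid -7.591804901532363 axis dist 1.3745539613495517
```

>>> arm_command:
  moves:
    - {"dx": 0, "dy": 0, "dz": 0, "rx": 0, "ry": 0, "rz": 0, "fingers": 25}
    - {"dx": 0, "dy": 0, "dz": 0, "rx": 0, "ry": 0, "rz": 0, "fingers": 40}
    - {"dx": 0, "dy": 0, "dz": 0, "rx": 0, "ry": 0, "rz": 0, "fingers": 60}
    - {"dx": 0, "dy": 0, "dz": 0, "rx": 0, "ry": 0, "rz": 0, "fingers": 60}
    - {"dx": 0, "dy": 0, "dz": 0, "rx": 0, "ry": 0, "rz": 0, "fingers": 60}
    - {"dx": 0, "dy": 0, "dz": 0, "rx": 0, "ry": 0, "rz": 0, "fingers": 60}

```text
t: 19.3
tcp_pos: [537.6, 168.4, 199.6]
eef_rot: [[0.909, -0.091, 0.407], [-0.035, -0.989, -0.143], [0.415, 0.116, -0.902]]
contact_force: [-0.7, -0.5, 0.9]
gripper_width: 53.0
```

```bash
python3 snap.py w 140 140 90 90 210 70 140 140;sed -i 's/("v",(168,150,193,188))/("v",(168,150,193,188)),("w",(168,150,193,188))/' phi.py; python3 phi.py|tail -2; python3 tg2.py -14.3 15;
```

```text
v 208 phi line -6.964502191704309 phi centroid -7.591804901532363 axis dist 1.3745539613495517
w 166 phi line -0.8572975470894427 phi centroid -1.8454116351225387 axis dist 2.037421998190249
tg t 19.4 dp/40 [ 0.007  0.083 -0.015] rv/4 [-0.184  0.122 -0.398] ang 1.8201021063797147
tip rel ex,cy,a 0.10772207405316614 -3.759721964775263 -14.829983629595866 phi -12.578374553868535 tilt 0.0 along -0.009915539415829788 0.00405355883838153
F ex,cy,a -0.0339589748937985 -0.6070031977064884 0.1428304248010401 M world [ 0.137  0.542 -0.034] w 52.89707801059725 j [-76.114  42.467  61.464 121.515 -50.624  23.15  -77.179]
```

View pics/v_w.png

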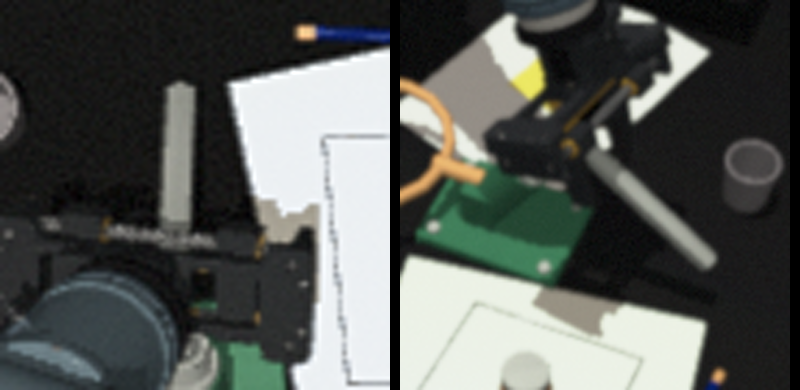

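>>> arm_command:
  moves:
    - {"dx": -0.1, "dy": 0.03, "dz": 0.22, "rx": 0, "ry": 0, "rz": 0, "fingers": 60}
    - {"dx": -0.2, "dy": 0.07, "dz": 0.45, "rx": 0, "ry": 0, "rz": 0, "fingers": 60}
    - {"dx": -0.2, "dy": 0.07, "dz": 0.45, "rx": 0, "ry": 0, "rz": 0, "fingers": 60}
    - {"dx": -0.3, "dy": 0.1, "dz": 0.67, "rx": 0, "ry": 0, "rz": 0, "fingers": 60}
    - {"dx": -0.3, "dy": 0.1, "dz": 0.67, "rx": 0, "ry": 0, "rz": 0, "fingers": 60}
    - {"dx": -0.3, "dy": 0.1, "dz": 0.67, "rx": 0, "ry": 0, "rz": 0, "fingers": 60}
    - {"dx": -0.3, "dy": 0.1, "dz": 0.67, "rx": 0, "ry": 0, "rz": 0, "fingers": 60}
    - {"dx": 0, "dy": 0.3, "dz": 0.5, "rx": 0, "ry": 0, "rz": 0, "fingers": 60}
    - {"dx": 0, "dy": 0.5, "dz": 0, "rx": 0, "ry": 0, "rz": 0, "fingers": 60}
    - {"dx": 0, "dy": 0.5, "dz": 0, "rx": 0, "ry": 0, "rz": 0, "fingers": 60}
    - {"dx": 0, "dy": 0.5, "dz": 0, "rx": 0, "ry": 0, "rz": 0, "fingers": 60}
    - {"dx": 0, "dy": 0, "dz": 0, "rx": 0, "ry": 0, "rz": 0, "fingers": 60}

```text
t: 20.6
tcp_pos: [472.3, 267.0, 361.7]
eef_rot: [[0.911, -0.085, 0.404], [-0.03, -0.99, -0.141], [0.412, 0.116, -0.904]]
contact_force: [0.1, -0.4, -0.1]
gripper_width: 52.8
```

```bash
python3 snap.py x 130 130 100 120 200 70 140 140; python3 tg2.py 0 15|tail -1;sed -i 's/("w",(168,150,193,188))/("w",(168,150,193,188)),("x",(168,150,193,193))/' phi.py; python3 phi.py|tail -1
```

```text
F ex,cy,a 0.6992526709117914 -1.1427444314651187 -0.22619345457088064 M world [ 0.081  0.489 -0.006] w 52.925429481563654 j [ -98.252   20.228   66.509  114.252    3.037   42.397 -131.226]
x 201 phi line -0.9664209727459937 phi centroid -1.9051149596225883 axis dist 1.7764356734904279
```

View pics/v_x.png

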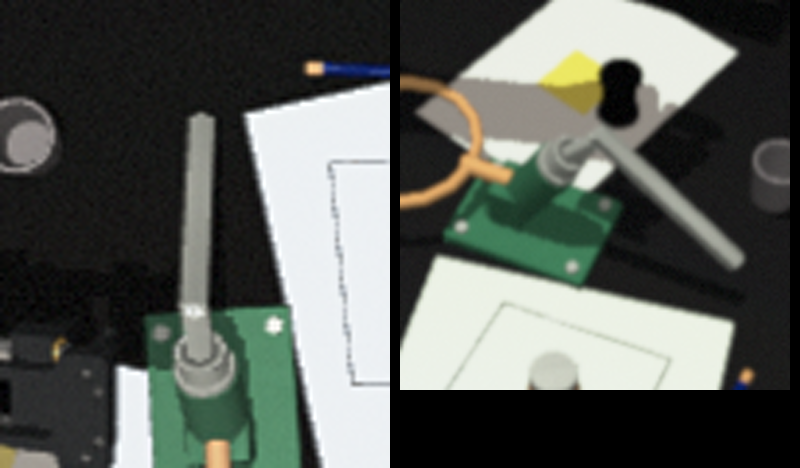

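```bash
cat > chk.py <<'E'
from k import *
for nm,us,ut in(("end",(321.0,163.3),(181.5,159.2)),):
    P,er=tri(us,ut);r=P-S;print(nm,P,er,"ex cy a",r@ex,r@cy,r@a)
for d in(18,15,12,8): 
    e=S+(63-d)*a;print(d,"elbow proj",proj("scene",e),proj("top",e))
z=lambda n,x,y,w,h,k_:cv2.resize(cv2.imread(f"pics/{n}_x.png")[y:y+h,x:x+w],None,fx=k_,fy=k_,interpolation=cv2.INTER_CUBIC)
cv2.imwrite("pics/z_x.png",np.hstack([z("top",165,195,32,40,12),z("scene",250,105,32,40,12)]))
E
python3 chk.py
```

```text
end [664.918 181.533  67.222] 2.8684225864000434 ex cy a 181.21945424897052 -3.1997607321601027 28.6736315594247
18 elbow proj [[270.19  117.221]] [[178.61  209.844]]
15 elbow proj [[270.791 116.702]] [[178.446 209.206]]
12 elbow proj [[271.395 116.18 ]] [[178.281 208.565]]
8 elbow proj [[272.205 115.481]] [[178.061 207.707]]
```

View pics/z_x.png

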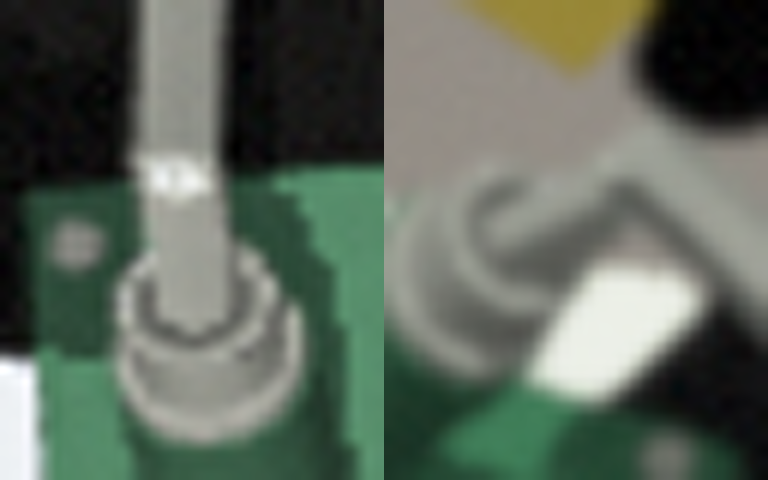

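```bash
python3 - <<'E'
import cv2,numpy as np
o=[]
for n in("top","scene"):
    a=cv2.imread(f"pics/{n}0.png");b=cv2.imread(f"pics/{n}_x.png")
    o.append(cv2.resize(b,(400,300)));o.append(cv2.resize(cv2.absdiff(a,b),(400,300)))
cv2.imwrite("pics/fin.png",np.vstack([np.hstack(o[:2]),np.hstack(o[2:])]))
E
```

```text
(no output)
```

View pics/fin.png

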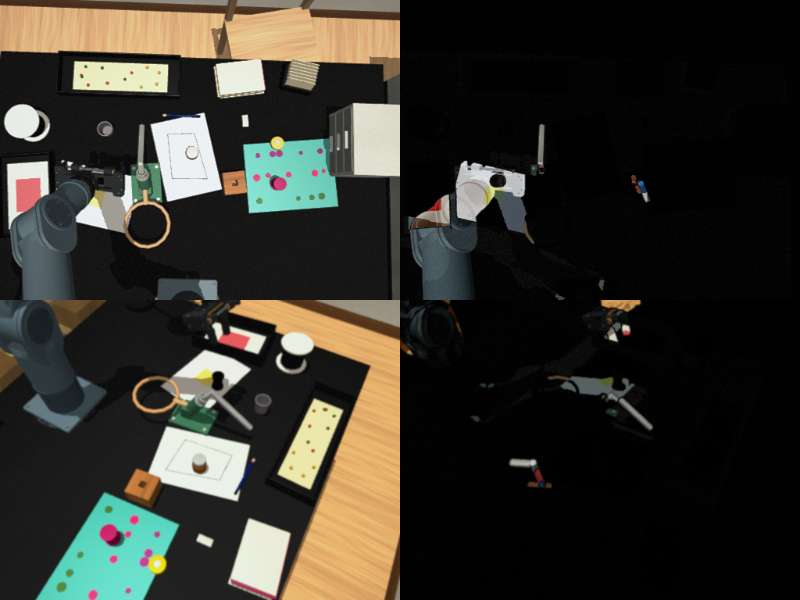

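```bash
python3 -c "
from station import ctrl
print(ctrl.sense()['t'],ctrl.close_job())"
```

```text
the job is handed in; nothing more can be done
20.7 None
```

I took the key out of the block, flipped it and put its short arm into the screw's socket. I turned the screw clockwise until it stopped, let go, and handed the job in at 20.7 s. There was no direct reading of the screw angle, so the stop is inferred from force and key angle.

**Stop:** The side force on the hand was about 8–10 N while the screw turned. At the end it rose to about 32 N while the key moved only about 1.5° more. The key's arm turned about 45° in all. I estimated a start of about 0.28 rad, so that puts the screw at 1.0 or slightly over, within my error of a few degrees. The moments I worked out about the screw axis were inconsistent, so I did not use them.

**Insertion:** The key is about 15 mm deep in the 18 mm socket, judged from the pictures and the arm's position. Partway in, it slipped about 3.5° in the grip. I straightened it before pushing it home.

**After letting go:** The key stands in the screw but sags about 5–6°, within the socket's clearance. That is more than the 2° given for putting it in. When I let go it swung back about 6°, roughly the size of its play in the socket. I took that as the key settling rather than the screw turning back.

**Surroundings:** Comparing the first and last pictures, only the arm, its shadow and the key changed. The jar, spools, pot, tape, eraser and pencil are where they were, and the robot was touching nothing at the end.

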